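# Sort a mixed delivery of cups, vials and a bottle into their holders

## Robot

A 6-joint arm with a two-finger parallel gripper is mounted at the origin on a cart in front of the work surface, level with it; the furniture and walls round the work are solid. World frame = base frame: x ahead of the robot, y to its left, z up, the work surface at z = 0. Lengths are in m, angles in rad, forces in N, time in s.
With the tool pointing down it reaches from about 0.35 to 0.975 m from the base axis. Payload 4.9 kg.
Tool frame: the origin (TCP) lies midway between the tips of the shut fingers; the grasp point (between the pads) lies 19 mm behind it; z points along the fingers, y is the direction in which the jaws open and shut (so a half turn about z gives the same grasp; the last joint's range is limited). The gripper opens to 85 mm and grips with 20 to 120 N. Pads are 22 mm wide; open, the fingers measure 114 mm over their backs; the gripper's body (76 mm by 85 mm) begins 54 mm behind the grasp point. The pads swing forward as they close: fully open they stand 13 mm farther back than shut.
Start: joints at [0.991, 0.053, 1.613, -0, 1.476, -0.119], TCP at [0.278, 0.56, 0.231] pointing down, gripper open.
Joint ranges: [-3.01, 3.01], [-1.01, 2.22], [0.06, 2.58], [-1.02, 4.17], [0.09, 2.62], [-3.14, 3.14]. Speed limits (rad/s): [2.57, 2.57, 3.14, 3.14, 3.14, 3.14].

## Interface

Orientations are given as a unit quaternion [w, x, y, z].
In Python, from plant import manip, cams gives the robot as it stands.
- The arm moves only by the tool jog_arm, never from a script. Its argument "targets" is a list of rows, each a list of 4 numbers: the shift along the tool's x, y, z in m, then the turn about the tool's z in degrees. A call has 1 to 5 rows; each row is the pose to reach, as a shift and turn from the pose commanded when the call began, along the tool's axes at that moment; what a row does not reach only later rows make up. A row lasts 1/12 s, in which the tool goes at most 41.7 mm and 7.16 degrees, less where a joint would pass 70% of its speed; a pose out of reach is approached as far as the arm can. A call with a gripper value outside its range is refused whole. "fingers" is the opening, from 0 (shut) to 1 (fully open), set as the call begins (left out, the last holds). The fingers move at their own pace and stop on an object; the grip force is fixed at half the most. Time passes only in rows, so rows that repeat a pose let the fingers close. It gives the time, the measured TCP pose, the force and the opening at its end, in the units of the state.
- manip.state(): the state, without advancing time (a new reading comes with each control period).
- cams.grab_frame(name): name is "scene" or "side" or "wrist"; returns the picture (420x560x3 uint8, red, green, blue); there is no depth.
- cams.get_calibration(name): a dict with "camera_matrix" (3x3 intrinsics, pixels), "cam_to_world" (4x4, takes a point from camera to world coordinates). Camera axes: x right, y up, looking along -z (the intrinsics and any distortion apply to the point x, -y, -z); pixel columns grow to the right and rows downward; lengths in m; the calibration is good to about 2 mm. A picture is of the moment at which its call begins: read the wrist's pose just before it. get_calibration takes no time and is no camera call; for the wrist camera it gives the pose at the moment of the call.
- manip.job_done(): hands the job in, once; it reports no verdict.
The state is a dict: "time": time; "joint_pos": joint angles; "joint_vel": joint speeds; "joint_efforts": joint torques, N m; "tool_pos": TCP position; "tool_rot": TCP orientation; "contact_force": force on the tool from outside, world axes, zero at the start; "ft_torque": the same for the moment, N m; "gripper_width": opening from 0.0 (shut) to 1.0 (fully open).
Only numpy, scipy, OpenCV 4.12 (cv2) and the standard library are available. Lean on these libraries where they do the work, as an engineer would, in place of code of your own. Each camera call takes 0.05 s, during which the arm holds its last target. There are 200 camera calls.

## Task

The delivery on the brown tray came in mixed. Sort it: stand the two lidded specimen cups in the white two-pocket carrier, one to a pocket, the two small dropper vials in the small metal vial block, one to a pocket, and the black-capped cleaner bottle in the round grey spill pot. Keep everything upright and set each thing down into its place rather than dropping it.

Things in the scene. Friction and masses are not known exactly. Their poses are not given: they have to be found in the camera images.
- cup_a: one of two identical lidded specimen cups, white, round: body 45 mm across, lid 49 mm across from 45 to 55 mm up, 55 mm tall, 35 g. Stands on the tray at the start. Origin at the centre of its underside, z up through the lid.
- cup_b: the other specimen cup, exactly like cup_a. Either cup may go in either pocket of the carrier.
- vial_a: one of two identical small dropper vials: amber round body 25 to 26 mm across, straight up to 29 mm, then a shoulder narrowing to 42 mm, white cap 17 mm across from 42 to 58 mm up, 58 mm tall, 20 g. Stands on the tray at the start. Origin at the centre of its underside, z up through the cap.
- vial_b: the other dropper vial, exactly like vial_a. Either vial may go in either pocket of the block.
- cleaner_bottle: white cleaner bottle with a purple band and a black screw cap: body 56 mm across, straight up to 65 mm, then a shoulder narrowing to 94 mm up, cap 35 mm across from 92 to 120 mm up, 120 mm tall, 0.2 kg. The tallest thing on the tray. Origin at the centre of its underside, z up through the cap.
- tray: flat brown delivery tray, 120 x 260 mm (its x by its y), 14 mm thick, flat on top, fixed. The five things stand upright on it, 14 mm above the counter, in a staggered bunch of three and two, neighbours along its y about 85 mm apart, the two rows (along its y) about 60 mm apart. Origin at the centre of its underside on the counter; its y runs along its length.
- cup_carrier: white moulded carrier, 74 mm (x) by 150 mm (y, 165 mm over the end lips), deck 28 mm above the counter, fixed. Two round pockets, 55 mm across, centred at x = 0, y = -37 and +37 mm, each 22 mm deep, its floor 6 mm above the counter. Origin at the centre of its underside on the counter, z up.
- vial_block: small metal block, 54 mm (x) by 112 mm (y), deck 14 mm above the counter, fixed. Two round pockets, 38 mm across, centred at x = 0, y = -28 and +28 mm, each 8 mm deep, its floor 6 mm above the counter. Origin at the centre of its underside on the counter, z up.
- spill_pot: round grey open pot, 81 mm across its rim, 33 mm tall, 67 mm across inside, its floor 5 mm above the counter, fixed. Origin at the centre of its underside on the counter, z up.

How it is judged:
By the outcome, as a careful person would: the job done as asked, in the order asked, and still so for the second after the job is handed in, with the robot touching nothing.
It also fails if it takes over 115 s, if anything falls off the work surface, if the arm or the gripper's body presses on something with over 40 N, if the wrist force passes 120 N, or if a joint passes its speed limit or range.

## Working session

There is one attempt and no reset: what is moved stays moved. The work goes in short steps, Python scripts to look and compute and a tool call to move; the robot and the scene stay as the last step left them, time stands still between calls to the robot, and variables do not carry over. Pictures are saved under pics/ and viewed, about 12 in all and at most 16, crops included, and the job is handed in when it is done.

Besides the shell and the picture viewer there is one more tool, called after "Call:" in YAML: its name, and indented under it one key for each argument. jog_arm: Moves the arm, as the interface text tells. Its arguments: {"type":"object","properties":{"targets":{"type":"array"},"fingers":{"type":"number"}},"required":["targets"]}

```bash
ls; mkdir -p pics
python3 - <<'E'
from plant import manip, cams
import cv2,numpy as np
print(manip.state())
for n in ["scene","side"]:
    im=cams.grab_frame(n); cv2.imwrite(f"pics/{n}0.png",im[:,:,::-1])
    c=cams.get_calibration(n); print(n,{k:np.round(v,3).tolist() if hasattr(v,'shape') or isinstance(v,list) else v for k,v in c.items()})
im=cams.grab_frame("wrist"); cv2.imwrite("pics/wrist0.png",im[:,:,::-1]); c=cams.get_calibration("wrist"); print(c)
E
```

```text
pics
{'time': 0.0, 'joint_pos': array([ 9.91047901e-01,  5.33099142e-02,  1.61430976e+00, -1.34611599e-05,
        1.47603320e+00, -1.18960670e-01]), 'joint_vel': array([ 0.00049881, -0.00073429, -0.000468  , -0.00091662, -0.00124921,
       -0.00100823]), 'joint_efforts': array([-1.04882536e-03, -3.93688560e+01, -3.70172882e+01, -3.82500812e-04,
        6.97395517e-03,  6.92566857e-06]), 'tool_pos': array([0.27753702, 0.559285  , 0.23008273]), 'tool_rot': array([-3.46302474e-04,  2.28360264e-01,  9.73576155e-01, -9.70177395e-04]), 'contact_force': array([-0.69533106, -0.60804847, -0.34848736]), 'ft_torque': array([-0.00669946, -0.01716039, -0.05489445]), 'gripper_width': 1.0027376230930347}
scene {'camera_matrix': [[518.627, 0.0, 282.422], [0.0, 518.627, 213.698], [0.0, 0.0, 1.0]], 'cam_to_world': [[-0.917, 0.298, -0.267, 0.227], [-0.4, -0.69, 0.603, 0.727], [-0.005, 0.659, 0.752, 0.901], [0.0, 0.0, 0.0, 1.0]]}
side {'camera_matrix': [[379.367, 0.0, 269.982], [0.0, 379.367, 205.935], [0.0, 0.0, 1.0]], 'cam_to_world': [[-0.958, 0.179, -0.225, 0.359], [-0.287, -0.63, 0.722, 0.685], [-0.013, 0.756, 0.655, 0.63], [0.0, 0.0, 0.0, 1.0]]}
{'camera_matrix': array([[372.63026422,   0.        , 278.63792635],
       [  0.        , 372.63026422, 209.9617002 ],
       [  0.        ,   0.        ,   1.        ]]), 'cam_to_world': array([[ 0.4450267 , -0.85333696, -0.2716013 ,  0.2079556 ],
       [ 0.89551664,  0.4236975 ,  0.13612631,  0.59321979],
       [-0.00108482, -0.30380333,  0.95273415,  0.37244621],
       [ 0.        ,  0.        ,  0.        ,  1.        ]])}
```

View pics/scene0.png

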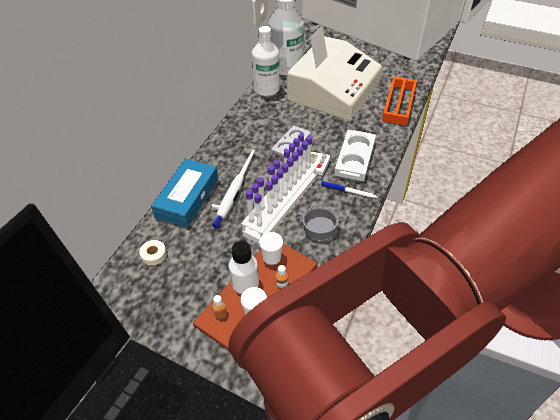

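View pics/side0.png

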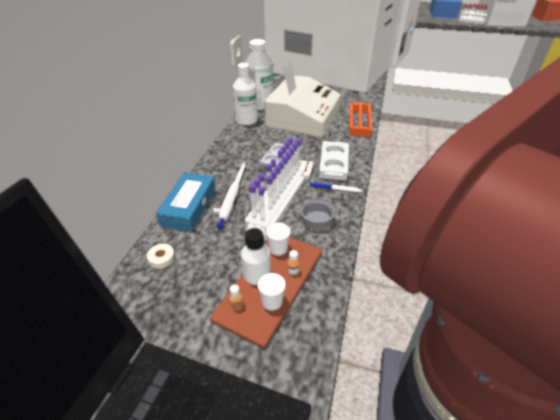

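View pics/wrist0.png

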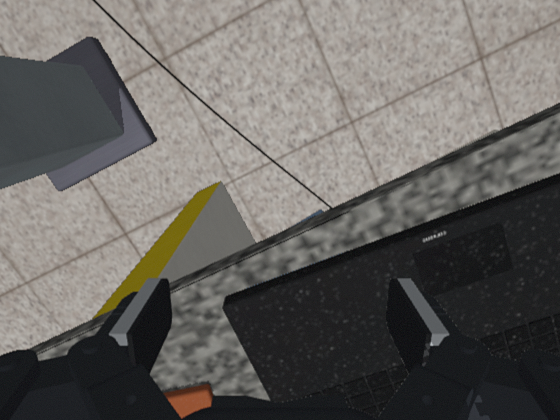

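The scene view shows, as (col, row):
- cups at (271,241) and (253,297)
- vials at (282,270) and (218,301)
- bottle cap at (241,248)
- pot at (321,217)
- carrier at (356,155)
- vial block half hidden behind the tube rack at (292,140)

The side view shows the same things, and the wrist sees only the laptop. Next I triangulate.

```bash
cat > h.py <<'E'
from plant import manip, cams
import cv2, numpy as np
from scipy.spatial.transform import Rotation as R
def ray(c,px):
    K=c["camera_matrix"];T=np.array(c["cam_to_world"]);d=np.linalg.inv(K)@[px[0],px[1],1]
    return T[:3,3],T[:3,:3]@(d*[1,-1,-1])
def plane(c,px,z):
    o,d=ray(c,px);return o+d*(z-o[2])/d[2]
def tri(c1,p1,c2,p2):
    o1,d1=ray(c1,p1);o2,d2=ray(c2,p2)
    s=np.linalg.lstsq(np.c_[d1,-d2],o2-o1,rcond=None)[0]
    a,b=o1+s[0]*d1,o2+s[1]*d2
    return (a+b)/2,np.linalg.norm(a-b)
def proj(c,P):
    T=np.linalg.inv(c["cam_to_world"]);q=(T[:3,:3]@np.asarray(P)+T[:3,3])*[1,-1,-1];p=c["camera_matrix"]@q
    return p[:2]/p[2]
def tool(P):  # world point(TCP goal) -> shift in tool axes
    s=manip.state();q=s["tool_rot"];r=R.from_quat([q[1],q[2],q[3],q[0]])
    return r.inv().apply(np.asarray(P)-s["tool_pos"])
E
python3 - <<'E'
from h import *
a,b=cams.get_calibration("scene"),cams.get_calibration("side")
np.set_printoptions(precision=3,suppress=True)
for n,p,q,z in [("cupfar",(271,241),(278,232),.069),("cupnear",(253,297),(272,285),.069),("vialR",(282,270),(294,256),.072),("vialL",(218,301),(235,291),.072),("bottle",(241,248),(254,237),.134),("pot",(321,217),(318,211),.033),("carrier",(356,150),(334,155),.028),("block",(292,140),(273,153),.014)]:
    print(n,*tri(a,p,b,q),plane(a,p,z),plane(b,q,z))
s=manip.state();q=s["tool_rot"];print(R.from_quat([q[1],q[2],q[3],q[0]]).as_matrix())
for n,r in [("scene",(180,120,400,350)),("side",(200,120,380,345))]:
    im=cv2.imread(f"pics/{n}0.png")[r[1]:r[3],r[0]:r[2]]
    cv2.imwrite(f"pics/{n}0c.png",cv2.resize(im,None,fx=2.6,fy=2.6,interpolation=cv2.INTER_CUBIC))
E
```

```text
cupfar [0.515 0.132 0.061] 0.002425963818348852 [0.514 0.137 0.069] [0.512 0.141 0.069]
cupnear [0.488 0.273 0.068] 0.004873289661236221 [0.49  0.272 0.069] [0.485 0.275 0.069]
vialR [0.465 0.191 0.063] 0.001359589188382517 [0.463 0.196 0.072] [0.463 0.199 0.072]
vialL [0.547 0.303 0.064] 0.00048821753327748905 [0.544 0.307 0.072] [0.544 0.309 0.072]
bottle [0.543 0.207 0.112] 0.0038799190393662437 [0.536 0.22  0.134] [0.533 0.228 0.134]
pot [ 0.453 -0.001  0.022] 0.0039166197054000184 [0.452 0.006 0.033] [0.45  0.012 0.033]
carrier [ 0.453 -0.24   0.029] 0.0021098430291147333 [ 0.452 -0.24   0.028] [ 0.454 -0.243  0.028]
block [ 0.632 -0.245 -0.   ] 0.009778060357885558 [ 0.62  -0.227  0.014] [ 0.631 -0.226  0.014]
[[-0.896  0.445 -0.001]
 [ 0.445  0.896 -0.001]
 [ 0.    -0.002 -1.   ]]
```

View pics/scene0c.png

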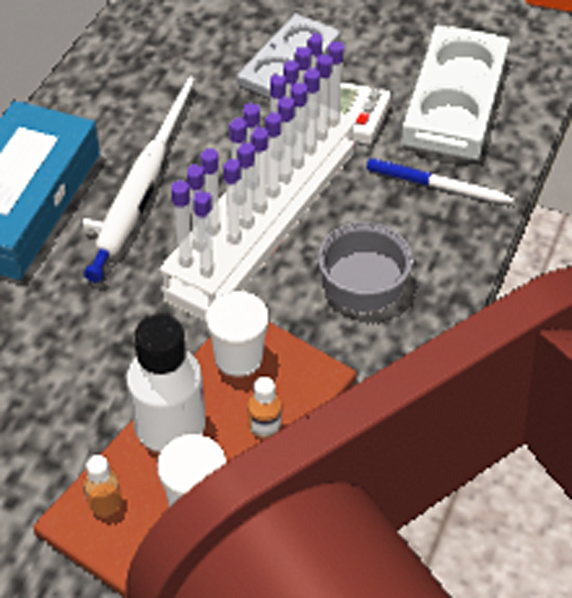

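Fourth view: a staggered layout at roughly 10° tray yaw. The far row is vial, bottle, cup and the near row is cup, vial. The tube rack stands close to the vial block. I'll move over the work for a closer wrist view.

Call:
jog_arm:
  targets:
    - [-0.03,-0.02,-0.03,0]
    - [-0.06,-0.045,-0.05,0]
    - [-0.09,-0.07,-0.05,0]
    - [-0.121,-0.092,-0.05,0]
    - [-0.121,-0.092,-0.05,0]

```text
time: 0.57
tool_pos: [0.3482, 0.4191, 0.2821]
tool_rot: [0.001, 0.231, 0.973, -0.0]
contact_force: [0.1, 0.8, 0.1]
gripper_width: 1.0
```

Call:
jog_arm:
  targets:
    - [-0.03,-0.023,-0.0125,0]
    - [-0.06,-0.046,-0.025,0]
    - [-0.09,-0.07,-0.04,0]
    - [-0.121,-0.092,-0.05,0]
    - [-0.121,-0.092,-0.05,0]

```text
time: 0.98
tool_pos: [0.4159, 0.2833, 0.334]
tool_rot: [0.003, 0.232, 0.973, 0.0]
contact_force: [0.3, 1.0, -0.2]
gripper_width: 1.004
```

Call:
jog_arm:
  targets:
    - [-0.03,-0.023,-0.0125,0]
    - [-0.06,-0.046,-0.025,0]
    - [-0.09,-0.07,-0.04,0]
    - [-0.121,-0.092,-0.05,0]
    - [-0.121,-0.092,-0.05,0]

```text
time: 1.4
tool_pos: [0.483, 0.1469, 0.3832]
tool_rot: [0.002, 0.232, 0.973, -0.0]
contact_force: [0.1, -0.1, -0.3]
gripper_width: 1.0
```

Run:
```python
from h import *
np.set_printoptions(precision=3,suppress=True)
s=manip.state();print(s["time"],s["tool_pos"],s["tool_rot"])
c=cams.get_calibration("wrist");im=cams.grab_frame("wrist");cv2.imwrite("pics/w1.png",im[:,:,::-1]);np.save("w1.npy",c,allow_pickle=True)
```

```text
1.4 [0.483 0.147 0.383] [ 0.002  0.232  0.973 -0.   ]
```

View pics/w1.png

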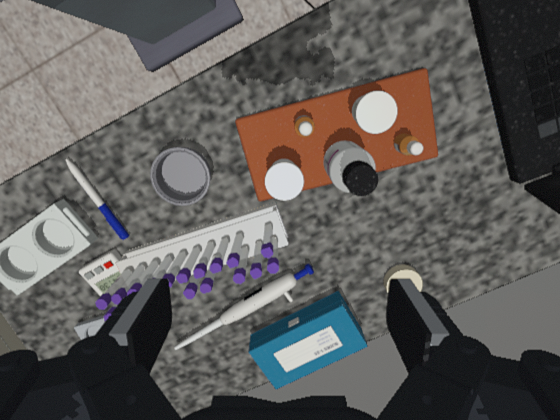

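Fifth view: tray items and pot are all clear. Cups at (284,180) and (377,112), vial caps at (305,128) and (416,149), bottle cap at (361,179), pot at (181,175). The carrier is at the left edge. I'll move across to see the carrier and block.

Call:
jog_arm:
  targets:
    - [-0.018,-0.032,-0.002,0]
    - [-0.036,-0.064,-0.004,0]
    - [-0.054,-0.097,-0.006,0]
    - [-0.072,-0.129,-0.008,0]
    - [-0.089,-0.161,-0.01,0]

```text
time: 1.87
tool_pos: [0.4881, -0.0326, 0.3904]
tool_rot: [-0.001, 0.227, 0.974, 0.0]
contact_force: [0.9, 0.6, -0.8]
gripper_width: 0.996
```

Call:
jog_arm:
  targets:
    - [-0.018,-0.032,-0.002,0]
    - [-0.036,-0.064,-0.004,0]
    - [-0.054,-0.097,-0.006,0]
    - [-0.072,-0.129,-0.008,0]
    - [-0.089,-0.161,-0.01,0]

```text
time: 2.28
tool_pos: [0.4968, -0.2166, 0.4003]
tool_rot: [-0.001, 0.228, 0.974, 0.001]
contact_force: [1.5, 1.2, 0.3]
gripper_width: 1.004
```

Call:
jog_arm:
  targets:
    - [0,0,0,0]
    - [0,0,0,0]

```text
time: 2.45
tool_pos: [0.4967, -0.2163, 0.3998]
tool_rot: [-0.001, 0.229, 0.973, 0.001]
contact_force: [0.2, -0.3, 0.3]
gripper_width: 0.998
```

Run:
```python
from h import *
np.set_printoptions(precision=3,suppress=True)
s=manip.state();print(s["time"],s["tool_pos"],s["tool_rot"])
c=cams.get_calibration("wrist");im=cams.grab_frame("wrist");cv2.imwrite("pics/w2.png",im[:,:,::-1]);np.save("w2.npy",c,allow_pickle=True)
for n in ["scene","side"]: cv2.imwrite(f"pics/{n}1.png",cams.grab_frame(n)[:,:,::-1])
```

```text
2.45 [ 0.497 -0.216  0.4  ] [-0.001  0.229  0.973  0.001]
```

View pics/w2.png

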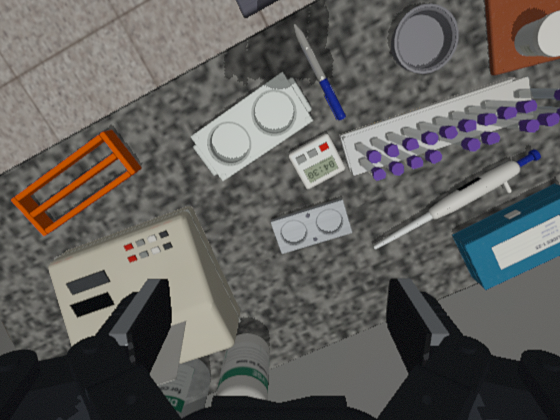

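Sixth view: carrier pockets at (274,111) and (231,143), block pockets at (330,222) and (294,232), pot rim centre at (424,38), rack end and beige machine clear of the block. Now I measure using masks and rays.

Run:
```python
from h import *
np.set_printoptions(precision=4,suppress=True)
w1,w2=[np.load(f"w{i}.npy",allow_pickle=True).item() for i in (1,2)]
a=cams.get_calibration("scene"); sd=cams.get_calibration("side")
def comp(f,seed,lo,hi,rad):
    im=cv2.imread(f); m=cv2.inRange(im,lo,hi); k=np.zeros_like(m);cv2.circle(k,seed,rad,255,-1);m&=k
    n,l,st,ce=cv2.connectedComponentsWithStats(m); i=1+np.argmax(st[1:,4]); pts=np.argwhere(l==i)[:,::-1].astype(np.int32)
    (c,r)=cv2.minEnclosingCircle(pts); return ce[i],np.array(c),r,st[i,4]
W=((195,195,195),(255,255,255));B=((0,0,0),(45,45,45))
for n,s1,ss,lim,r1,r2,z in [("cupfar",(284,180),(271,241),W,26,16,.069),("cupnear",(377,112),(253,297),W,26,16,.069),("vialR",(305,128),(282,270),W,12,6,.072),("vialL",(416,149),(218,301),W,12,6,.072),("bottle",(361,179),(241,247),B,24,12,.134)]:
    p=comp("pics/w1.png",s1,*lim,r1);q=comp("pics/scene1.png",ss,*lim,r2)
    print(n,p[0],p[1],p[2],q[0],q[2],"tri",*tri(w1,p[1],a,q[0]),"plane",plane(w1,p[1],z))
for n,p,z in [("carB",(274,111),.028),("carA",(231,143),.028),("blkB",(330,222),.014),("blkA",(294,232),.014),("pot",(424,38),.033)]:
    print(n,plane(w2,p,z))
print("pot tri",*tri(w1,(181,173),w2,(424,38)))
print("car tri",*tri(w1,(55,237),w2,(274,111)),"carA",*tri(w1,(18,263),w2,(231,143)))
im1,im2=[cv2.imread(f"pics/w{i}.png") for i in (1,2)]
s1=cv2.imread("pics/scene1.png")
t=[cv2.resize(im1[60:220,130:450],None,fx=2.4,fy=2.4,interpolation=3),cv2.resize(im2[60:280,170:490],None,fx=1.2*2,fy=2.4,interpolation=3)]
cv2.imwrite("pics/crop.png",cv2.resize(np.vstack(t),None,fx=.65,fy=.65)); 
cv2.imwrite("pics/s1c.png",cv2.resize(s1[110:330,180:400],None,fx=2.6,fy=2.6,interpolation=3))
```

```text
cupfar [283.7899 180.9775] [283.7234 181.1326] 18.98371696472168 [269.5478 239.2681] 13.6812105178833 tri [0.5141 0.1388 0.0755] 0.0037419613863256722 plane [0.5137 0.1378 0.069 ]
cupnear [376.1405 111.9   ] [376.6277 112.2447] 21.2239933013916 [253.1913 297.8804] 12.865345001220703 tri [0.4884 0.2736 0.0692] 7.569973427500595e-05 plane [0.4885 0.2736 0.069 ]
vialR [305.2842 128.7579] [305.3421 128.7368] 5.431675910949707 [281.0857 267.6857] 3.3542017936706543 tri [0.4679 0.19   0.0693] 0.0004980484602040788 plane [0.4673 0.1898 0.072 ]
vialL [416.7209 148.3837] [416.7368 148.3421] 5.431687355041504 [216.8718 298.2308] 3.7122299671173096 tri [0.5503 0.3011 0.0691] 0.00011253216542384847 plane [0.5493 0.3004 0.072 ]
bottle [359.678  177.5677] [359.8016 177.3921] 17.896087646484375 [241.0521 249.7083] 10.03066635131836 tri [0.5356 0.2195 0.127 ] 0.0019289309518176934 plane [0.5324 0.2187 0.134 ]
carB [ 0.4462 -0.1985  0.028 ]
carA [ 0.4578 -0.2702  0.028 ]
blkB [ 0.6284 -0.1961  0.014 ]
blkA [ 0.6187 -0.2515  0.014 ]
pot [0.4509 0.0094 0.033 ]
pot tri [0.4507 0.013  0.0234] 0.0013602173791749958
car tri [ 0.4474 -0.1985  0.0244] 0.0019893967110374356 carA [ 0.4574 -0.2704  0.0271] 0.0009577452612607266
```

View pics/s1c.png

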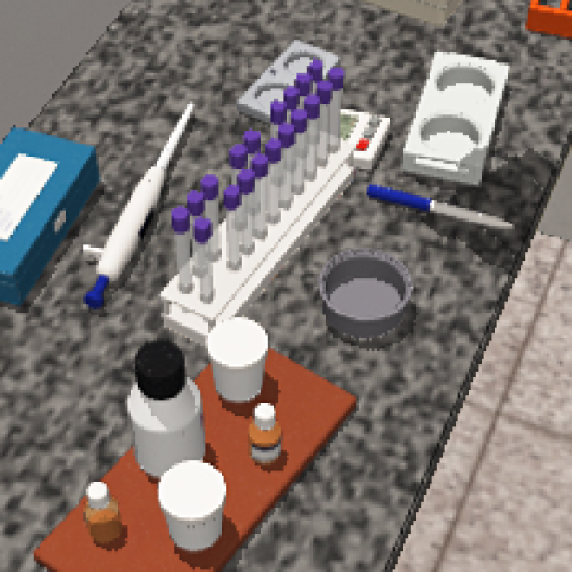

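Seventh view: everything matches, and the rack's near end is close to the far cup. I'll check tube positions and heights for clearance, and get the yaw options.

Run:
```python
from h import *
np.set_printoptions(precision=3,suppress=True)
w1,w2=[np.load(f"w{i}.npy",allow_pickle=True).item() for i in (1,2)]
a=cams.get_calibration("scene")
for p,q in [((268,252),(257.7,198)),((273,267),(249,194)),((234,260),(269,186))]: print(*tri(w1,p,a,q))
print("rack corners",plane(w1,(277,207),.02),plane(w1,(288,245),.02), "far end tube",*tri(w1,(102,301),w2,(373,157)), *tri(w1,(118,299),w2,(373,157)))
print("far tubes w2 z=.1",plane(w2,(373,157),.1),plane(w2,(378,174),.1))
print("bottle cap",plane(w1,(361,179),.134),plane(a,(160/2.6+180,353/2.6+110),.134))
print("machine corner w2",plane(w2,(240,312),0),plane(w2,(188,210),.0))
```

```text
[0.565 0.09  0.13 ] 0.003481055306318094
[0.586 0.086 0.129] 0.0020724708322194156
[0.557 0.05  0.13 ] 0.00172180567701549
rack corners [0.554 0.108 0.02 ] [0.613 0.096 0.02 ] far end tube [ 0.535 -0.119  0.13 ] 0.0016894943413064466 [ 0.544 -0.116  0.108] 0.005765087216068811
far tubes w2 z=.1 [ 0.544 -0.115  0.1  ] [ 0.565 -0.117  0.1  ]
bottle cap [0.535 0.219 0.134] [0.537 0.215 0.134]
machine corner w2 [ 0.712 -0.396  0.   ] [ 0.519 -0.382  0.   ]
```

Call:
jog_arm:
  targets:
    - [0.0144,0.0324,0.016,0]
    - [0.0288,0.0648,0.032,0]
    - [0.0432,0.0972,0.048,0]
    - [0.0576,0.1296,0.064,0]
    - [0.072,0.162,0.08,0]
  fingers: 0.72

```text
time: 3.02
tool_pos: [0.5035, -0.0359, 0.3208]
tool_rot: [0.0, 0.227, 0.974, 0.0]
contact_force: [1.3, -0.3, -0.2]
gripper_width: 0.724
```

Call:
jog_arm:
  targets:
    - [0.0142,0.0326,0.02,4]
    - [0.0284,0.0652,0.04,8]
    - [0.0426,0.0978,0.06,12]
    - [0.0568,0.1304,0.08,16]
    - [0.071,0.163,0.1,16]

```text
time: 3.43
tool_pos: [0.5118, 0.1419, 0.2208]
tool_rot: [0.0, 0.361, 0.932, 0.0]
contact_force: [1.4, -0.2, 0.3]
gripper_width: 0.721
```

Call:
jog_arm:
  targets:
    - [0,0,0,0]
    - [0,0,0,0]

```text
time: 3.6
tool_pos: [0.511, 0.1412, 0.2196]
tool_rot: [-0.001, 0.359, 0.933, -0.001]
contact_force: [0.4, -0.6, 0.2]
gripper_width: 0.722
```

```bash
cat > look.py <<'E'
import sys
from h import *
np.set_printoptions(precision=4,suppress=True)
def look(f):
    s=manip.state();q=s["tool_rot"];m=R.from_quat([q[1],q[2],q[3],q[0]]).as_matrix()
    print(round(s["time"],2),s["tool_pos"],"tx",m[:,0],"ty",m[:,1],"grip",s["gripper_width"],"F",s["contact_force"])
    c=cams.get_calibration("wrist");cv2.imwrite(f"pics/{f}.png",cams.grab_frame("wrist")[:,:,::-1]);np.save(f+".npy",c,allow_pickle=True);return c
E
python3 - <<'E'
from look import *
c=look("w3")
P=dict(cupfar=(.514,.138,.069),cupnear=(.4885,.2735,.069),vialR=(.4675,.19,.072),vialL=(.5495,.3005,.072),bottle=(.535,.2185,.134))
im=cv2.imread("pics/w3.png")
for n,p in P.items(): u=proj(c,p);print(n,u);cv2.drawMarker(im,tuple(int(round(x)) for x in u),(255,0,255),0,12)
cv2.imwrite("pics/w3m.png",im)
print("shift to cupfar",tool((.514,.138,.045)))
E
```

```text
3.6 [0.511  0.1412 0.2196] tx [-0.7425  0.6699  0.002 ] ty [ 0.6699  0.7425 -0.0025] grip 0.722013147607549 F [ 0.37   -0.6216  0.166 ]
cupfar [279.4632 196.6402]
cupnear [394.576  50.926]
vialR [289.4145 108.6927]
vialL [474.7138  90.2367]
bottle [399.0907 164.9814]
shift to cupfar [-0.0028 -0.      0.1761]
```

View pics/w3m.png

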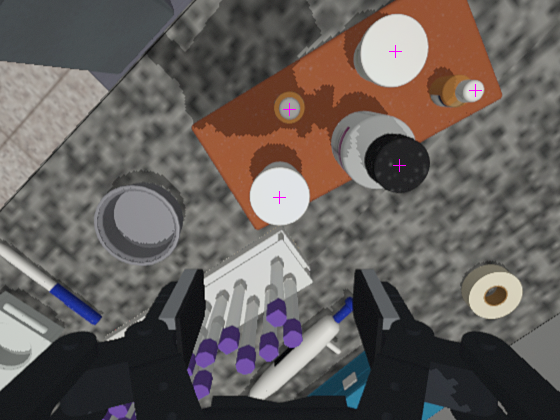

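Eighth view: predicted centres fall on all five objects, which confirms the measurements. Now I descend on the far cup and grip its lid.

Call:
jog_arm:
  targets:
    - [-0.003,0,0.04,0]
    - [-0.003,0,0.08,0]
    - [-0.003,0,0.115,0]
    - [-0.003,0,0.14,0]
    - [-0.003,0,0.155,0]

```text
time: 4.07
tool_pos: [0.5138, 0.1352, 0.064]
tool_rot: [-0.001, 0.362, 0.932, -0.001]
contact_force: [-0.6, -0.5, -0.5]
gripper_width: 0.722
```

Call:
jog_arm:
  targets:
    - [0,0,0.012,0]
    - [0,0,0.02,0]
    - [0,0,0.025,0]
    - [0,0,0.025,0]

```text
time: 4.4
tool_pos: [0.5156, 0.136, 0.0415]
tool_rot: [0.0, 0.362, 0.932, 0.0]
contact_force: [0.1, -0.5, -0.8]
gripper_width: 0.723
```

Call:
jog_arm:
  targets:
    - [0,0,0,0]
    - [0,0,0,0]
    - [0,0,0,0]
    - [0,0,0,0]
    - [0,0,0,0]
  fingers: 0.3

```text
time: 4.82
tool_pos: [0.5166, 0.1364, 0.043]
tool_rot: [0.001, 0.362, 0.932, 0.001]
contact_force: [-0.6, -0.3, 5.9]
gripper_width: 0.553
```

Call:
jog_arm:
  targets:
    - [0,0,-0.003,0]
    - [0,0,-0.008,0]
    - [0,0,-0.015,0]
    - [0,0,-0.025,0]
    - [0,0,-0.04,0]

```text
time: 5.23
tool_pos: [0.514, 0.1361, 0.0809]
tool_rot: [-0.001, 0.362, 0.932, -0.001]
contact_force: [0.3, 0.2, -0.5]
gripper_width: 0.548
```

Run:
```python
from look import *
c=look("w4")
im=cv2.imread("pics/w4.png");cv2.imwrite("pics/w4s.png",cv2.resize(np.hstack([im,cams.grab_frame("scene")[:,:,::-1]]),None,fx=.7,fy=.7))
print(tool((.458,-.270,.039)))
```

```text
5.23 [0.514  0.1361 0.0809] tx [-0.7384  0.6743  0.0019] ty [ 0.6743  0.7384 -0.0022] grip 0.5484310226436308 F [ 0.3046  0.1897 -0.5151]
[-0.2301 -0.3404  0.045 ]
```

View pics/w4s.png

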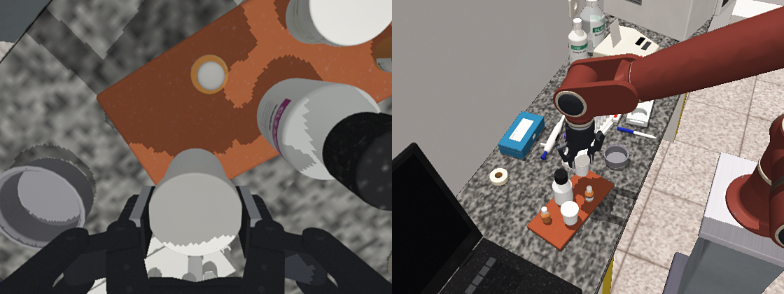

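Ninth view: the far cup is held upright between the pads and its neighbours stand undisturbed. I'll lift it and carry it to the far carrier pocket.

Call:
jog_arm:
  targets:
    - [0,0,-0.03,0]
    - [0,0,-0.06,0]
    - [0,0,-0.09,0]
    - [0,0,-0.11,0]
    - [0,0,-0.12,0]

```text
time: 5.75
tool_pos: [0.5167, 0.1365, 0.205]
tool_rot: [0.002, 0.362, 0.932, 0.001]
contact_force: [-0.0, -0.0, 0.5]
gripper_width: 0.549
```

Call:
jog_arm:
  targets:
    - [-0.01,-0.015,0,0]
    - [-0.025,-0.037,0,0]
    - [-0.043,-0.063,0,0]
    - [-0.06,-0.088,0,0]
    - [-0.077,-0.113,0,0]

```text
time: 6.17
tool_pos: [0.4949, -0.0001, 0.1999]
tool_rot: [-0.001, 0.361, 0.932, -0.0]
contact_force: [1.2, -0.4, -0.8]
gripper_width: 0.55
```

Call:
jog_arm:
  targets:
    - [-0.017,-0.025,0,0]
    - [-0.034,-0.05,0,0]
    - [-0.051,-0.075,0,0]
    - [-0.068,-0.1,0,0]
    - [-0.085,-0.125,0,0]

```text
time: 6.58
tool_pos: [0.4733, -0.1498, 0.1999]
tool_rot: [-0.001, 0.362, 0.932, 0.0]
contact_force: [0.5, -0.5, -0.9]
gripper_width: 0.552
```

Call:
jog_arm:
  targets:
    - [-0.017,-0.025,0,0]
    - [-0.034,-0.05,0,0]
    - [-0.05,-0.075,0,0]
    - [-0.062,-0.092,0,0]
    - [-0.068,-0.102,0,0]

```text
time: 7.0
tool_pos: [0.4547, -0.2717, 0.1999]
tool_rot: [-0.001, 0.363, 0.932, 0.0]
contact_force: [0.9, -0.8, -0.7]
gripper_width: 0.552
```

Call:
jog_arm:
  targets:
    - [0,0,0,0]
    - [0,0,0,0]
    - [0,0,0,0]

```text
time: 7.25
tool_pos: [0.4558, -0.2687, 0.2007]
tool_rot: [-0.0, 0.361, 0.932, 0.0]
contact_force: [-0.3, 0.6, -0.1]
gripper_width: 0.551
```

Run:
```python
from look import *
c=look("w5")
print("goal",tool((.458,-.270,.05)))
im=cv2.imread("pics/w5.png")
for p in [(.458,-.270,.028),(.4465,-.198,.028)]: u=proj(c,p);print(u);cv2.drawMarker(im,tuple(int(round(x)) for x in u),(255,0,255),0,12)
for x in np.linspace(0,2*np.pi,40):
  for p in [(.458,-.270,.028),(.4465,-.198,.028)]:
    u=proj(c,np.array(p)+.0275*np.array([np.cos(x),np.sin(x),0])); cv2.circle(im,tuple(int(round(v)) for v in u),1,(0,255,0),-1)
s=cams.get_calibration("scene");print(proj(s,(.458,-.27,.028)))
cv2.imwrite("pics/w5m.png",im)
```

```text
7.25 [ 0.4558 -0.2687  0.2007] tx [-0.739   0.6737  0.0012] ty [0.6737 0.739  0.0005] grip 0.5506231998447101 F [-0.3052  0.6272 -0.1047]
goal [-0.0026  0.0003  0.1509]
[279.9127 187.5414]
[335.1348 120.3102]
[357.443 142.202]
```

View pics/w5m.png

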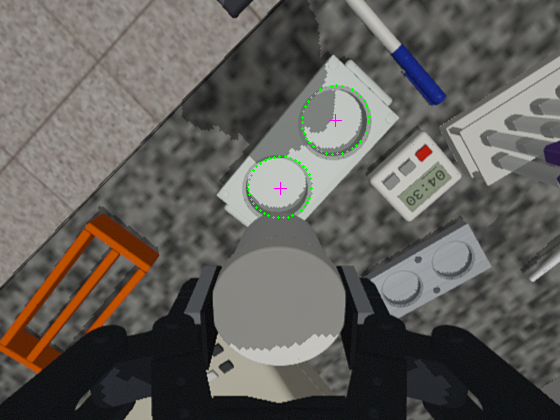

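Tenth view: rims match the predictions at (280,188) and (335,120). The held lid spans columns 213–345 and rows 247–365. I'll check the held offset.

Run:
```python
from look import *
c=np.load("w5.npy",allow_pickle=True).item();s=manip.state()
for p in [(279,306),(279,365),(279,247),(213,306),(345,306)]: 
    w=plane(c,p,s["tool_pos"][2]+.026); print(p,w,tool(w))
```

```text
(279, 306) [ 0.4521 -0.2662  0.2269] [ 0.0044 -0.0008 -0.026 ]
(279, 365) [ 0.4709 -0.2833  0.2269] [-0.0209 -0.0008 -0.026 ]
(279, 247) [ 0.4353 -0.2509  0.2269] [ 0.0272 -0.0008 -0.026 ]
(213, 306) [ 0.4363 -0.2836  0.2269] [ 0.0045 -0.0243 -0.026 ]
(345, 306) [ 0.468  -0.2489  0.2269] [ 0.0044  0.0227 -0.026 ]
```

Call:
jog_arm:
  targets:
    - [-0.0055,0,0.035,0]
    - [-0.0055,0,0.07,0]
    - [-0.0055,0,0.1,0]
    - [-0.0055,0,0.12,0]
    - [-0.0055,0,0.125,0]

```text
time: 7.72
tool_pos: [0.4576, -0.2703, 0.0716]
tool_rot: [-0.004, 0.361, 0.933, 0.001]
contact_force: [-0.3, -0.0, -1.6]
gripper_width: 0.548
```

Call:
jog_arm:
  targets:
    - [0,0,0.01,0]
    - [0,0,0.02,0]
    - [0,0,0.028,0]
    - [0,0,0.032,0]
    - [0,0,0.034,0]

```text
time: 8.13
tool_pos: [0.46, -0.2736, 0.0422]
tool_rot: [0.0, 0.362, 0.932, -0.0]
contact_force: [0.0, 0.7, -1.0]
gripper_width: 0.551
```

Call:
jog_arm:
  targets:
    - [0,0,0.002,0]
    - [0,0,0.004,0]
    - [0,0,0.004,0]

```text
time: 8.38
tool_pos: [0.4599, -0.2738, 0.0384]
tool_rot: [0.0, 0.362, 0.932, -0.0]
contact_force: [0.0, -0.4, -0.5]
gripper_width: 0.547
```

Run:
```python
from look import *
look("w6")
```

```text
8.38 [ 0.4599 -0.2738  0.0384] tx [-0.7383  0.6744 -0.0003] ty [0.6744 0.7383 0.    ] grip 0.5465717839320869 F [ 0.0102 -0.4281 -0.4691]
```

Call:
jog_arm:
  targets:
    - [0,0,0.001,0]
    - [0,0,0.002,0]
    - [0,0,0.002,0]

```text
time: 8.68
tool_pos: [0.4598, -0.2736, 0.0363]
tool_rot: [0.0, 0.362, 0.932, -0.0]
contact_force: [-0.4, 0.7, -0.5]
gripper_width: 0.553
```

Call:
jog_arm:
  targets:
    - [0,0,0.001,0]
    - [0,0,0.0015,0]
    - [0,0,0.0015,0]

```text
time: 8.93
tool_pos: [0.4599, -0.2737, 0.035]
tool_rot: [0.0, 0.362, 0.932, -0.0]
contact_force: [-0.2, 0.7, 0.9]
gripper_width: 0.55
```

Call:
jog_arm:
  targets:
    - [0,0,0.001,0]
    - [0,0,0.001,0]
    - [0,0,0.001,0]

```text
time: 9.18
tool_pos: [0.4602, -0.2739, 0.035]
tool_rot: [0.0, 0.362, 0.932, -0.0]
contact_force: [-3.3, 2.6, 6.6]
gripper_width: 0.551
```

Call:
jog_arm:
  targets:
    - [0,0,0.001,0]
    - [0,0,0.001,0]
    - [0,0,0.001,0]

```text
time: 9.43
tool_pos: [0.4604, -0.2741, 0.035]
tool_rot: [0.0, 0.362, 0.932, -0.0]
contact_force: [-4.5, 3.0, 11.9]
gripper_width: 0.552
```

It's seated at the expected height of 0.035. I'll relieve the push, open and lift.

Call:
jog_arm:
  targets:
    - [0,0,-0.0015,0]
    - [0,0,-0.0015,0]

```text
time: 9.6
tool_pos: [0.4603, -0.2739, 0.035]
tool_rot: [0.001, 0.362, 0.932, -0.0]
contact_force: [0.0, -0.0, 4.4]
gripper_width: 0.55
```

Call:
jog_arm:
  targets:
    - [0,0,0,0]
    - [0,0,0,0]
    - [0,0,0,0]
    - [0,0,0,0]
  fingers: 0.72

```text
time: 9.93
tool_pos: [0.4596, -0.2734, 0.0338]
tool_rot: [-0.0, 0.362, 0.932, 0.0]
contact_force: [0.7, 0.2, 0.2]
gripper_width: 0.719
```

Call:
jog_arm:
  targets:
    - [0,0,-0.01,0]
    - [0,0,-0.03,0]
    - [0,0,-0.07,0]
    - [0,0,-0.11,0]
    - [0,0,-0.15,0]

```text
time: 10.35
tool_pos: [0.4594, -0.2732, 0.1861]
tool_rot: [-0.0, 0.362, 0.932, 0.0]
contact_force: [0.8, -0.7, -0.3]
gripper_width: 0.721
```

Call:
jog_arm:
  targets:
    - [0,0,-0.03,0]
    - [0,0,-0.035,0]
    - [0,0,-0.035,0]

```text
time: 10.6
tool_pos: [0.4613, -0.2747, 0.2237]
tool_rot: [0.004, 0.362, 0.932, -0.001]
contact_force: [-0.1, 0.6, 1.0]
gripper_width: 0.722
```

Run:
```python
from look import *
c=look("w7"); print("to cupnear .22",tool((.4885,.2735,.22)))
im=cv2.imread("pics/w7.png");m=cv2.inRange(im,(185,185,185),(255,255,255));u=proj(c,(.458,-.27,.061)).astype(int);print("lid expected",u)
k=np.zeros_like(m);cv2.circle(k,tuple(int(v) for v in u),55,255,-1)
cs,_=cv2.findContours(m&k,0,1)
for x in cs:
    if cv2.contourArea(x)>300: cc,r=cv2.minEnclosingCircle(x);print(cc,r,plane(c,cc,.061))
```

```text
10.6 [ 0.4613 -0.2747  0.2237] tx [-0.7384  0.6743 -0.0073] ty [0.6743 0.7384 0.0005] grip 0.7216826903072178 F [-0.089   0.586   1.0236]
to cupnear .22 [ 0.3482  0.4233 -0.0002]
lid expected [280 179]
(279.0, 172.0) 54.45191192626953 [ 0.4522 -0.2669  0.061 ]
```

Call:
jog_arm:
  targets:
    - [0.02,0.024,0,0]
    - [0.044,0.053,0,0]
    - [0.068,0.083,0,0]
    - [0.092,0.112,0,0]
    - [0.116,0.141,0,0]

```text
time: 11.07
tool_pos: [0.4676, -0.0892, 0.2163]
tool_rot: [-0.002, 0.362, 0.932, -0.0]
contact_force: [1.1, -0.4, -0.5]
gripper_width: 0.721
```

Call:
jog_arm:
  targets:
    - [0.0235,0.0285,0,0]
    - [0.047,0.057,0,0]
    - [0.07,0.085,0,0]
    - [0.093,0.113,0,0]
    - [0.116,0.141,0,0]

```text
time: 11.48
tool_pos: [0.4769, 0.0929, 0.2163]
tool_rot: [-0.002, 0.362, 0.932, -0.001]
contact_force: [1.3, 0.0, 0.0]
gripper_width: 0.721
```

Call:
jog_arm:
  targets:
    - [0.0235,0.0285,0,0]
    - [0.047,0.057,0,0]
    - [0.07,0.085,0,0]
    - [0.098,0.119,0,0]
    - [0.118,0.141,0,0]

```text
time: 11.9
tool_pos: [0.4849, 0.2769, 0.2161]
tool_rot: [-0.002, 0.361, 0.933, -0.001]
contact_force: [0.3, -0.1, 0.5]
gripper_width: 0.718
```

Call:
jog_arm:
  targets:
    - [0,0,0,0]
    - [0,0,0,0]
    - [0,0,0,0]

```text
time: 12.15
tool_pos: [0.4855, 0.2742, 0.2169]
tool_rot: [-0.001, 0.361, 0.932, -0.002]
contact_force: [0.1, 0.1, -0.1]
gripper_width: 0.721
```

Run:
```python
from look import *
c=look("w8"); print("to cupnear",tool((.4885,.2735,.043)))
im=cv2.imread("pics/w8.png");m=cv2.inRange(im,(195,195,195),(255,255,255));u=proj(c,(.4885,.2735,.069)).astype(int);print(u)
k=np.zeros_like(m);cv2.circle(k,tuple(int(v) for v in u),45,255,-1)
cs,_=cv2.findContours(m&k,0,1)
for x in cs:
    if cv2.contourArea(x)>300: cc,r=cv2.minEnclosingCircle(x);w=plane(c,cc,.069);print(cc,r,w,tool(w))
```

```text
12.15 [0.4855 0.2742 0.2169] tx [-0.7387  0.6741  0.0014] ty [ 0.6741  0.7387 -0.004 ] grip 0.720902900539631 F [ 0.0522  0.1495 -0.0739]
to cupnear [-0.0023  0.0021  0.1744]
[282 195]
(281.5, 194.07142639160156) 29.908973693847656 [0.4874 0.2738 0.069 ] [-0.0012  0.0016  0.1484]
```

Call:
jog_arm:
  targets:
    - [-0.001,0.002,0.04,0]
    - [-0.001,0.002,0.08,0]
    - [-0.001,0.002,0.115,0]
    - [-0.001,0.002,0.138,0]
    - [-0.001,0.002,0.15,0]

```text
time: 12.62
tool_pos: [0.486, 0.2729, 0.0645]
tool_rot: [-0.003, 0.363, 0.932, -0.003]
contact_force: [-0.0, 0.6, -0.5]
gripper_width: 0.722
```

Call:
jog_arm:
  targets:
    - [0,0,0.012,0]
    - [0,0,0.02,0]
    - [0,0,0.024,0]
    - [0,0,0.024,0]

```text
time: 12.95
tool_pos: [0.4891, 0.2755, 0.0456]
tool_rot: [0.0, 0.362, 0.932, 0.0]
contact_force: [-1.2, 0.3, -0.3]
gripper_width: 0.719
```

Call:
jog_arm:
  targets:
    - [0,0,0,0]
    - [0,0,0,0]
    - [0,0,0,0]
    - [0,0,0,0]
    - [0,0,0,0]
  fingers: 0.3

```text
time: 13.37
tool_pos: [0.49, 0.2761, 0.0471]
tool_rot: [0.001, 0.362, 0.932, 0.001]
contact_force: [0.2, -0.9, 6.4]
gripper_width: 0.548
```

Call:
jog_arm:
  targets:
    - [0,0,-0.003,0]
    - [0,0,-0.01,0]
    - [0,0,-0.03,0]
    - [0,0,-0.06,0]
    - [0,0,-0.09,0]

```text
time: 13.78
tool_pos: [0.4873, 0.2751, 0.135]
tool_rot: [-0.001, 0.362, 0.932, -0.001]
contact_force: [-0.0, 1.5, -0.3]
gripper_width: 0.549
```

Call:
jog_arm:
  targets:
    - [0,0,-0.03,0]
    - [0,0,-0.055,0]
    - [0,0,-0.065,0]
    - [0,0,-0.065,0]

```text
time: 14.12
tool_pos: [0.4902, 0.2763, 0.2039]
tool_rot: [0.002, 0.362, 0.932, 0.002]
contact_force: [0.9, 0.0, -0.7]
gripper_width: 0.549
```

Run:
```python
from look import *
c=look("w9"); print("to pocket",tool((.4465,-.198,.2)))
```

```text
14.12 [0.4902 0.2763 0.2039] tx [-0.7385  0.6743 -0.0026] ty [0.6742 0.7385 0.0056] grip 0.5492904590662259 F [ 0.8591  0.0334 -0.6902]
to pocket [-0.288  -0.3786  0.0007]
```

Call:
jog_arm:
  targets:
    - [-0.012,-0.015,0,0]
    - [-0.03,-0.039,0,0]
    - [-0.052,-0.068,0,0]
    - [-0.074,-0.097,0,0]
    - [-0.096,-0.126,0,0]

```text
time: 14.58
tool_pos: [0.4725, 0.1164, 0.1969]
tool_rot: [-0.002, 0.361, 0.933, -0.001]
contact_force: [0.4, -0.5, 0.3]
gripper_width: 0.545
```

Call:
jog_arm:
  targets:
    - [-0.022,-0.028,0,0]
    - [-0.044,-0.057,0,0]
    - [-0.066,-0.085,0,0]
    - [-0.088,-0.114,0,0]
    - [-0.11,-0.142,0,0]

```text
time: 15.0
tool_pos: [0.4581, -0.0624, 0.1971]
tool_rot: [-0.002, 0.362, 0.932, -0.0]
contact_force: [0.2, -0.0, -0.7]
gripper_width: 0.554
```

Call:
jog_arm:
  targets:
    - [-0.022,-0.029,0,0]
    - [-0.044,-0.058,0,0]
    - [-0.062,-0.083,0,0]
    - [-0.075,-0.101,0,0]
    - [-0.082,-0.11,0,0]

```text
time: 15.42
tool_pos: [0.4446, -0.1994, 0.1972]
tool_rot: [-0.002, 0.363, 0.932, 0.0]
contact_force: [1.1, -0.2, -0.9]
gripper_width: 0.551
```

Call:
jog_arm:
  targets:
    - [0,0,0,0]
    - [0,0,0,0]
    - [0,0,0,0]

```text
time: 15.67
tool_pos: [0.4463, -0.1964, 0.1992]
tool_rot: [-0.001, 0.361, 0.933, 0.0]
contact_force: [0.3, 0.4, -0.3]
gripper_width: 0.551
```

Run:
```python
from look import *
c=look("w10"); print("to pocket",tool((.4465,-.198,.05)))
print("lid row extents ref: w5 had 247..365 for +3mm")
im=cv2.imread("pics/w10.png")
for p in [(.4465,-.198,.028)]:
  for x in np.linspace(0,2*np.pi,40):
    u=proj(c,np.array(p)+.0275*np.array([np.cos(x),np.sin(x),0])); cv2.circle(im,tuple(int(round(v)) for v in u),1,(0,255,0),-1)
cv2.imwrite("pics/w10m.png",im)
```

```text
15.67 [ 0.4463 -0.1964  0.1992] tx [-0.7392  0.6735  0.0021] ty [0.6735 0.7392 0.0002] grip 0.5505192716228221 F [ 0.3044  0.4425 -0.3143]
to pocket [-0.0014 -0.0013  0.1496]
lid row extents ref: w5 had 247..365 for +3mm
```

View pics/w10m.png

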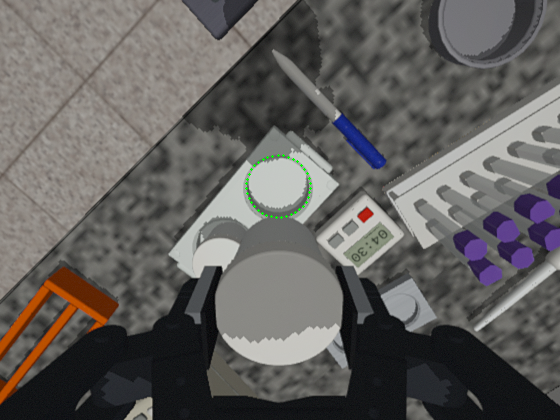

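Eleventh view: the first cup stands in its pocket at (215,245), and the empty pocket at (278,187) matches the prediction. I'll lower the second cup.

Call:
jog_arm:
  targets:
    - [-0.004,-0.001,0.035,0]
    - [-0.004,-0.001,0.07,0]
    - [-0.004,-0.001,0.1,0]
    - [-0.004,-0.001,0.12,0]
    - [-0.004,-0.001,0.125,0]

```text
time: 16.13
tool_pos: [0.4462, -0.1981, 0.0708]
tool_rot: [-0.004, 0.361, 0.933, 0.001]
contact_force: [0.4, 0.8, 0.5]
gripper_width: 0.545
```

Call:
jog_arm:
  targets:
    - [0,0,0.01,0]
    - [0,0,0.02,0]
    - [0,0,0.026,0]
    - [0,0,0.03,0]
    - [0,0,0.031,0]

```text
time: 16.55
tool_pos: [0.4489, -0.2012, 0.0443]
tool_rot: [0.0, 0.362, 0.932, -0.0]
contact_force: [0.6, 0.1, -0.3]
gripper_width: 0.548
```

Call:
jog_arm:
  targets:
    - [0,0,0.001,0]
    - [0,0,0.002,0]
    - [0,0,0.002,0]

```text
time: 16.8
tool_pos: [0.4491, -0.2014, 0.0427]
tool_rot: [0.0, 0.362, 0.932, -0.0]
contact_force: [-0.6, -0.2, -0.2]
gripper_width: 0.55
```

Call:
jog_arm:
  targets:
    - [0,0,0.001,0]
    - [0,0,0.002,0]
    - [0,0,0.002,0]

```text
time: 17.05
tool_pos: [0.4487, -0.2012, 0.0402]
tool_rot: [-0.0, 0.362, 0.932, -0.0]
contact_force: [-0.4, -0.9, -0.7]
gripper_width: 0.548
```

Call:
jog_arm:
  targets:
    - [0,0,0.001,0]
    - [0,0,0.0015,0]
    - [0,0,0.0015,0]

```text
time: 17.3
tool_pos: [0.449, -0.2014, 0.0392]
tool_rot: [0.0, 0.362, 0.932, -0.0]
contact_force: [-1.2, 0.3, 2.6]
gripper_width: 0.549
```

Call:
jog_arm:
  targets:
    - [0,0,0.001,0]
    - [0,0,0.001,0]
    - [0,0,0.001,0]

```text
time: 17.55
tool_pos: [0.4492, -0.2016, 0.0392]
tool_rot: [0.0, 0.362, 0.932, -0.0]
contact_force: [-3.2, 1.5, 9.2]
gripper_width: 0.546
```

Seated: contact came at the predicted 0.039. I'll release and go to the near vial.

Call:
jog_arm:
  targets:
    - [0,0,-0.0015,0]
    - [0,0,-0.0015,0]

```text
time: 17.72
tool_pos: [0.449, -0.2013, 0.0395]
tool_rot: [0.0, 0.362, 0.932, -0.0]
contact_force: [0.7, 0.1, -0.4]
gripper_width: 0.55
```

Call:
jog_arm:
  targets:
    - [0,0,0,0]
    - [0,0,0,0]
    - [0,0,0,0]
    - [0,0,0,0]
  fingers: 0.72

```text
time: 18.05
tool_pos: [0.4486, -0.2011, 0.0391]
tool_rot: [-0.0, 0.362, 0.932, 0.0]
contact_force: [0.7, -0.6, -0.8]
gripper_width: 0.726
```

Call:
jog_arm:
  targets:
    - [0,0,-0.01,0]
    - [0,0,-0.03,0]
    - [0,0,-0.07,0]
    - [0,0,-0.11,0]
    - [0,0,-0.15,0]

```text
time: 18.47
tool_pos: [0.4483, -0.2009, 0.1913]
tool_rot: [-0.0, 0.362, 0.932, 0.0]
contact_force: [1.2, -1.2, 0.5]
gripper_width: 0.723
```

Call:
jog_arm:
  targets:
    - [0.02,0.025,-0.02,0]
    - [0.045,0.055,-0.02,0]
    - [0.07,0.085,-0.02,0]
    - [0.097,0.118,-0.02,0]
    - [0.125,0.15,-0.02,0]
  fingers: 0.45

```text
time: 18.88
tool_pos: [0.4575, -0.0064, 0.2106]
tool_rot: [0.001, 0.362, 0.932, 0.0]
contact_force: [1.3, -0.0, 1.1]
gripper_width: 0.453
```

Call:
jog_arm:
  targets:
    - [0.027,0.032,0,4]
    - [0.054,0.064,0,8]
    - [0.08,0.096,0,12]
    - [0.105,0.126,0,16]
    - [0.125,0.15,0,20]

```text
time: 19.3
tool_pos: [0.466, 0.1899, 0.2104]
tool_rot: [0.0, 0.519, 0.855, 0.001]
contact_force: [1.1, -0.6, 0.3]
gripper_width: 0.448
```

Call:
jog_arm:
  targets:
    - [0,0,0,0]
    - [0,0,0,0]
    - [0,0,0,0]

```text
time: 19.55
tool_pos: [0.4664, 0.1869, 0.2097]
tool_rot: [0.0, 0.518, 0.856, -0.0]
contact_force: [-0.0, -0.1, 0.5]
gripper_width: 0.453
```

```bash
cat >> look.py <<'E'
def white(f,c,P,rad,lo=195):
    im=cv2.imread(f"pics/{f}.png");m=cv2.inRange(im,(lo,)*3,(255,)*3);u=proj(c,P)
    k=np.zeros_like(m);cv2.circle(k,tuple(int(v) for v in u),rad,255,-1)
    cs,_=cv2.findContours(m&k,0,1);x=max(cs,key=cv2.contourArea);cc,r=cv2.minEnclosingCircle(x);w=plane(c,cc,P[2])
    print("exp",u,"got",cc,r,w,"shift",tool(w))
E
python3 - <<'E'
from look import *
c=look("w11"); print("to vialR",tool((.4675,.19,.045)))
white("w11",c,(.4675,.19,.072),25); cv2.imwrite("pics/sc11.png",cams.grab_frame("scene")[:,:,::-1])
E
```

```text
19.55 [0.4664 0.1869 0.2097] tx [-0.464   0.8858 -0.0005] ty [0.8858 0.464  0.0001] grip 0.4525333509059675 F [-0.038  -0.0749  0.5351]
to vialR [0.0028 0.0026 0.1646]
exp [282.3672 192.2406] got (282.5, 191.0) 9.013978004455566 [0.4671 0.1909 0.072 ] shift [0.0038 0.0027 0.1376]
```

Call:
jog_arm:
  targets:
    - [0.0035,0.0025,0.04,0]
    - [0.0035,0.0025,0.08,0]
    - [0.0035,0.0025,0.11,0]
    - [0.0035,0.0025,0.13,0]
    - [0.0035,0.0025,0.14,0]

```text
time: 20.07
tool_pos: [0.4647, 0.1895, 0.0657]
tool_rot: [-0.002, 0.519, 0.855, -0.002]
contact_force: [-0.9, 0.2, 0.4]
gripper_width: 0.45
```

Call:
jog_arm:
  targets:
    - [0,0,0.012,0]
    - [0,0,0.02,0]
    - [0,0,0.025,0]
    - [0,0,0.025,0]

```text
time: 20.4
tool_pos: [0.4672, 0.1911, 0.0442]
tool_rot: [-0.0, 0.518, 0.855, -0.0]
contact_force: [-0.7, -1.2, -0.4]
gripper_width: 0.455
```

Call:
jog_arm:
  targets:
    - [0,0,0,0]
    - [0,0,0,0]
    - [0,0,0,0]
    - [0,0,0,0]
    - [0,0,0,0]
  fingers: 0.05

```text
time: 20.82
tool_pos: [0.4679, 0.1917, 0.0454]
tool_rot: [0.001, 0.518, 0.855, 0.001]
contact_force: [0.0, 0.3, 4.9]
gripper_width: 0.198
```

Call:
jog_arm:
  targets:
    - [0,0,-0.003,0]
    - [0,0,-0.01,0]
    - [0,0,-0.03,0]
    - [0,0,-0.06,0]
    - [0,0,-0.09,0]

```text
time: 21.23
tool_pos: [0.4658, 0.191, 0.1344]
tool_rot: [-0.001, 0.518, 0.855, -0.001]
contact_force: [0.8, 0.1, 0.2]
gripper_width: 0.194
```

Call:
jog_arm:
  targets:
    - [0,0,-0.03,0]
    - [0,0,-0.06,0]
    - [0,0,-0.075,0]
    - [0,0,-0.08,0]
    - [0,0,-0.08,0]

```text
time: 21.65
tool_pos: [0.4678, 0.1915, 0.2162]
tool_rot: [0.001, 0.518, 0.855, 0.001]
contact_force: [-0.8, 1.0, 0.3]
gripper_width: 0.197
```

Run:
```python
from look import *
c=look("w12"); print("to blkA",tool((.6187,-.2515,.21)))
im=cv2.imread("pics/w12.png");s=cv2.imread("pics/sc11.png")
cv2.imwrite("pics/m12.png",np.hstack([im[150:420,140:420],cv2.resize(s[100:200,260:400],(378,270),interpolation=3)]))
```

```text
21.65 [0.4678 0.1915 0.2162] tx [-0.4633  0.8862 -0.0009] ty [0.8862 0.4633 0.0033] grip 0.19700957393286841 F [-0.7529  1.0495  0.2592]
to blkA [-0.4628 -0.0706  0.0042]
```

View pics/m12.png

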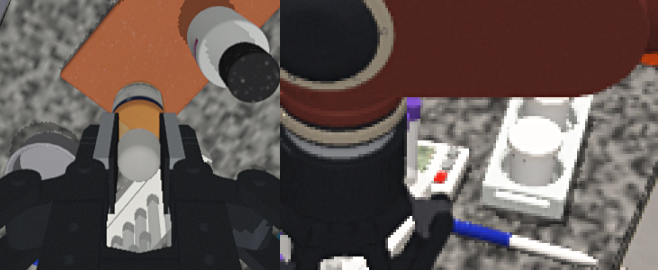

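Twelfth view: the vial is held upright and both cups are upright in the carrier. I'll carry the vial to the block's far pocket.

Call:
jog_arm:
  targets:
    - [-0.02,-0.003,0,0]
    - [-0.045,-0.007,0,0]
    - [-0.075,-0.011,0,0]
    - [-0.11,-0.016,0,0]
    - [-0.145,-0.022,0,0]

```text
time: 22.12
tool_pos: [0.5136, 0.0516, 0.2114]
tool_rot: [-0.002, 0.518, 0.856, -0.001]
contact_force: [2.0, 0.0, 0.6]
gripper_width: 0.199
```

Call:
jog_arm:
  targets:
    - [-0.035,-0.005,0,0]
    - [-0.07,-0.011,0,0]
    - [-0.105,-0.016,0,0]
    - [-0.14,-0.022,0,0]
    - [-0.175,-0.027,0,0]

```text
time: 22.53
tool_pos: [0.5707, -0.1163, 0.2112]
tool_rot: [-0.002, 0.518, 0.855, -0.0]
contact_force: [0.2, 0.5, -0.7]
gripper_width: 0.198
```

Call:
jog_arm:
  targets:
    - [-0.035,-0.005,0,0]
    - [-0.07,-0.011,0,0]
    - [-0.1,-0.016,0,0]
    - [-0.125,-0.02,0,0]
    - [-0.143,-0.022,0,0]

```text
time: 22.95
tool_pos: [0.6175, -0.2538, 0.2106]
tool_rot: [-0.003, 0.519, 0.855, -0.0]
contact_force: [0.2, 1.0, 0.6]
gripper_width: 0.198
```

Call:
jog_arm:
  targets:
    - [0,0,0,0]
    - [0,0,0,0]
    - [0,0,0,0]

```text
time: 23.2
tool_pos: [0.6176, -0.2508, 0.2121]
tool_rot: [-0.002, 0.518, 0.855, 0.0]
contact_force: [0.7, -0.2, -1.0]
gripper_width: 0.196
```

Run:
```python
from look import *
c=look("w13"); print("to blkA",tool((.6187,-.2515,.05)))
im=cv2.imread("pics/w13.png")
for p in [(.6187,-.2515,.014),(.6284,-.1961,.014)]:
  for x in np.linspace(0,2*np.pi,40):
    u=proj(c,np.array(p)+.019*np.array([np.cos(x),np.sin(x),0])); cv2.circle(im,tuple(int(round(v)) for v in u),1,(0,255,0),-1)
cv2.imwrite("pics/w13m.png",im)
```

```text
23.2 [ 0.6176 -0.2508  0.2121] tx [-0.4634  0.8861  0.0033] ty [ 0.8861  0.4634 -0.0018] grip 0.19635761940604088 F [ 0.7175 -0.16   -0.9681]
to blkA [-0.0016  0.0005  0.1628]
```

View pics/w13m.png

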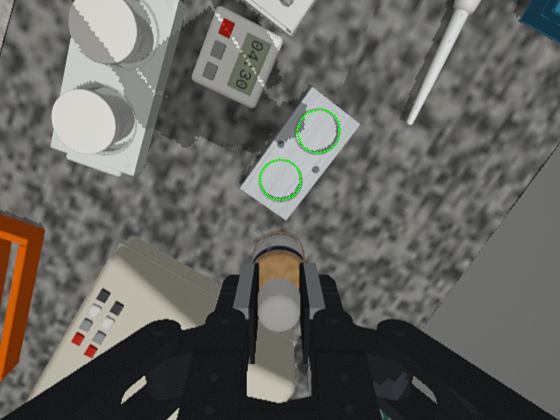

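Thirteenth view: the block pockets match the predictions at (281,180) and (318,131). The beige machine appears beside or behind the gripper, so I'll check its clearance first.

Run:
```python
from look import *
a=cams.get_calibration("scene");w2=np.load("w2.npy",allow_pickle=True).item();w13=np.load("w13.npy",allow_pickle=True).item()
for p in [(288,102),(332,116),(378,76)]: print("base",plane(a,p,0))
print("w2 base corner",plane(w2,(241,318),0),"w2 near top corner",[plane(w2,(189,209),z) for z in (.05,.1)])
print("w2 top far corner",[plane(w2,(225,340),z) for z in (.05,.1)])
print("w13 edge z0",plane(w13,(295,392),0),plane(w13,(131,237),0))
cv2.imwrite("pics/m14.png",cv2.resize(np.hstack([cv2.imread("pics/w2.png")[180:380,30:290],cv2.imread("pics/w13.png")[220:420,80:340]]),None,fx=1.5,fy=1.5))
```

```text
base [ 0.701  -0.3891  0.    ]
base [ 0.5642 -0.3787  0.    ]
base [ 0.5028 -0.6136  0.    ]
w2 base corner [ 0.723  -0.4001  0.    ] w2 near top corner [array([ 0.5101, -0.362 ,  0.05  ]), array([ 0.5017, -0.3438,  0.1   ])]
w2 top far corner [array([ 0.7194, -0.4211,  0.05  ]), array([ 0.6897, -0.3969,  0.1   ])]
w13 edge z0 [ 0.7545 -0.4729  0.    ] [ 0.513  -0.3779  0.    ]
```

View pics/m14.png

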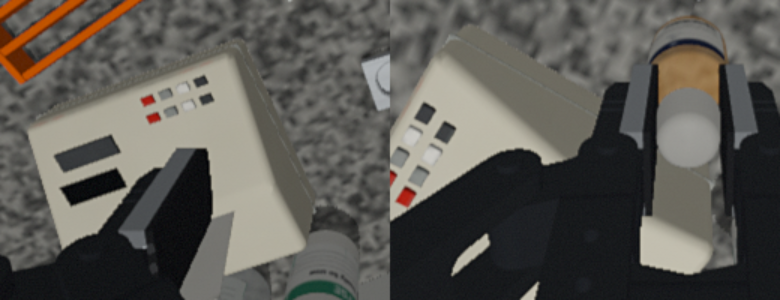

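Fourteenth view: the machine's near face is at y≈-0.38, which is 130 mm from the pocket, so it's clear. I'll lower the vial.

Call:
jog_arm:
  targets:
    - [-0.0015,0.0005,0.035,0]
    - [-0.0015,0.0005,0.07,0]
    - [-0.0015,0.0005,0.105,0]
    - [-0.0015,0.0005,0.13,0]
    - [-0.0015,0.0005,0.14,0]

```text
time: 23.67
tool_pos: [0.6164, -0.2499, 0.0686]
tool_rot: [-0.004, 0.517, 0.856, -0.0]
contact_force: [-0.2, -0.5, -0.9]
gripper_width: 0.196
```

Call:
jog_arm:
  targets:
    - [0,0,0.01,0]
    - [0,0,0.018,0]
    - [0,0,0.024,0]
    - [0,0,0.028,0]
    - [0,0,0.029,0]

```text
time: 24.08
tool_pos: [0.6202, -0.2531, 0.0459]
tool_rot: [0.001, 0.518, 0.855, 0.0]
contact_force: [-0.3, 0.8, -1.2]
gripper_width: 0.2
```

Call:
jog_arm:
  targets:
    - [0,0,0.001,0]
    - [0,0,0.002,0]
    - [0,0,0.002,0]

```text
time: 24.33
tool_pos: [0.6201, -0.2532, 0.0439]
tool_rot: [0.001, 0.518, 0.855, 0.0]
contact_force: [-0.2, -0.7, -0.7]
gripper_width: 0.197
```

Call:
jog_arm:
  targets:
    - [0,0,0.001,0]
    - [0,0,0.002,0]
    - [0,0,0.002,0]

```text
time: 24.58
tool_pos: [0.6196, -0.2529, 0.0412]
tool_rot: [-0.0, 0.518, 0.855, 0.0]
contact_force: [0.7, 0.5, -0.5]
gripper_width: 0.197
```

Call:
jog_arm:
  targets:
    - [0,0,0.001,0]
    - [0,0,0.002,0]
    - [0,0,0.0025,0]

```text
time: 24.83
tool_pos: [0.6196, -0.2529, 0.0386]
tool_rot: [-0.0, 0.518, 0.855, -0.0]
contact_force: [1.1, 0.6, -0.4]
gripper_width: 0.193
```

Call:
jog_arm:
  targets:
    - [0,0,0.001,0]
    - [0,0,0.001,0]
    - [0,0,0.001,0]

```text
time: 25.08
tool_pos: [0.6197, -0.2529, 0.0377]
tool_rot: [-0.0, 0.518, 0.855, 0.0]
contact_force: [-0.2, -0.7, -0.2]
gripper_width: 0.193
```

Call:
jog_arm:
  targets:
    - [0,0,0.001,0]
    - [0,0,0.001,0]
    - [0,0,0.001,0]

```text
time: 25.33
tool_pos: [0.62, -0.2532, 0.0375]
tool_rot: [0.0, 0.518, 0.855, -0.0]
contact_force: [-1.8, 0.7, 3.9]
gripper_width: 0.198
```

Seated at the floor height; the deck would have shown 0.045. I'll release and fetch the second vial.

Call:
jog_arm:
  targets:
    - [0,0,-0.0007,0]
    - [0,0,-0.0007,0]

```text
time: 25.5
tool_pos: [0.6198, -0.2529, 0.0375]
tool_rot: [0.0, 0.518, 0.855, 0.0]
contact_force: [-1.0, -0.7, 1.5]
gripper_width: 0.197
```

Call:
jog_arm:
  targets:
    - [0,0,0,0]
    - [0,0,0,0]
    - [0,0,0,0]
    - [0,0,0,0]
  fingers: 0.42

```text
time: 25.83
tool_pos: [0.6195, -0.2528, 0.0371]
tool_rot: [-0.0, 0.518, 0.855, -0.0]
contact_force: [0.3, 0.3, 0.5]
gripper_width: 0.419
```

Call:
jog_arm:
  targets:
    - [0,0,-0.01,0]
    - [0,0,-0.03,0]
    - [0,0,-0.07,0]
    - [0,0,-0.11,0]
    - [0,0,-0.15,0]

```text
time: 26.25
tool_pos: [0.6193, -0.2527, 0.1894]
tool_rot: [-0.0, 0.518, 0.855, -0.0]
contact_force: [0.9, -0.0, 0.9]
gripper_width: 0.424
```

Call:
jog_arm:
  targets:
    - [0.025,0.009,-0.02,0]
    - [0.06,0.022,-0.025,0]
    - [0.096,0.036,-0.025,0]
    - [0.133,0.05,-0.025,0]
    - [0.171,0.063,-0.025,0]

```text
time: 26.67
tool_pos: [0.5962, -0.0708, 0.2139]
tool_rot: [0.001, 0.518, 0.855, 0.0]
contact_force: [-0.5, 0.7, 0.3]
gripper_width: 0.422
```

Call:
jog_arm:
  targets:
    - [0.037,0.0137,0,0]
    - [0.074,0.0275,0,0]
    - [0.111,0.041,0,0]
    - [0.148,0.055,0,0]
    - [0.185,0.0686,0,0]

```text
time: 27.08
tool_pos: [0.5709, 0.1254, 0.2136]
tool_rot: [0.001, 0.518, 0.855, 0.0]
contact_force: [0.2, -0.2, 0.3]
gripper_width: 0.423
```

Call:
jog_arm:
  targets:
    - [0.037,0.0137,0,4]
    - [0.074,0.0275,0,8]
    - [0.108,0.04,0,12]
    - [0.14,0.052,0,15]
    - [0.167,0.0624,0,17]

```text
time: 27.5
tool_pos: [0.5486, 0.3029, 0.2135]
tool_rot: [0.0, 0.639, 0.769, 0.001]
contact_force: [0.5, -0.4, 0.1]
gripper_width: 0.418
```

Call:
jog_arm:
  targets:
    - [0,0,0,0]
    - [0,0,0,0]
    - [0,0,0,0]

```text
time: 27.75
tool_pos: [0.5494, 0.3001, 0.213]
tool_rot: [0.0, 0.639, 0.77, 0.0]
contact_force: [0.6, -1.5, -0.2]
gripper_width: 0.421
```

Run:
```python
from look import *
c=look("w15"); print("to vialL",tool((.5495,.3005,.045)))
white("w15",c,(.5495,.3005,.072),25)
print(manip.state()["joint_pos"])
```

```text
27.75 [0.5494 0.3001 0.213 ] tx [-0.1844  0.9828 -0.0004] ty [0.9828 0.1844 0.0004] grip 0.4206088505143131 F [ 0.6219 -1.4535 -0.1889]
to vialL [0.001  0.0001 0.1679]
exp [279.0749 193.3233] got (280.4347839355469, 191.86956787109375) 9.033225059509277 [0.5503 0.3019 0.072 ] shift [0.0021 0.0011 0.1409]
[ 0.3805  0.0664  1.6296 -0.0004  1.4454  0.1961]
```

Call:
jog_arm:
  targets:
    - [0.0015,0.0005,0.04,0]
    - [0.0015,0.0005,0.08,0]
    - [0.0015,0.0005,0.11,0]
    - [0.0015,0.0005,0.135,0]
    - [0.0015,0.0005,0.145,0]

```text
time: 28.22
tool_pos: [0.5471, 0.2993, 0.0627]
tool_rot: [-0.002, 0.64, 0.769, -0.003]
contact_force: [-0.5, -0.7, 0.6]
gripper_width: 0.417
```

Call:
jog_arm:
  targets:
    - [0,0,0.012,0]
    - [0,0,0.02,0]
    - [0,0,0.023,0]
    - [0,0,0.023,0]

```text
time: 28.55
tool_pos: [0.5501, 0.3019, 0.0451]
tool_rot: [0.0, 0.639, 0.769, 0.0]
contact_force: [-0.8, -0.7, -0.2]
gripper_width: 0.421
```

Call:
jog_arm:
  targets:
    - [0,0,0,0]
    - [0,0,0,0]
    - [0,0,0,0]
    - [0,0,0,0]
    - [0,0,0,0]
  fingers: 0.05

```text
time: 28.97
tool_pos: [0.5505, 0.3025, 0.0463]
tool_rot: [0.001, 0.639, 0.769, 0.001]
contact_force: [-0.7, -0.8, 6.0]
gripper_width: 0.19
```

Call:
jog_arm:
  targets:
    - [0,0,-0.003,0]
    - [0,0,-0.01,0]
    - [0,0,-0.03,0]
    - [0,0,-0.06,0]
    - [0,0,-0.09,0]

```text
time: 29.38
tool_pos: [0.5485, 0.3015, 0.1343]
tool_rot: [-0.001, 0.639, 0.769, -0.001]
contact_force: [1.2, -0.1, 0.1]
gripper_width: 0.188
```

Call:
jog_arm:
  targets:
    - [0,0,-0.03,0]
    - [0,0,-0.06,0]
    - [0,0,-0.075,0]
    - [0,0,-0.08,0]
    - [0,0,-0.08,0]

```text
time: 29.8
tool_pos: [0.5502, 0.3022, 0.2158]
tool_rot: [0.001, 0.639, 0.769, 0.001]
contact_force: [0.6, -0.5, 0.2]
gripper_width: 0.187
```

Run:
```python
from look import *
c=look("w16"); print("to blkB",tool((.6284,-.1961,.215)))
```

```text
29.8 [0.5502 0.3022 0.2158] tx [-0.1839  0.9829  0.0005] ty [0.9829 0.1839 0.0026] grip 0.18716962305138343 F [ 0.5731 -0.5163  0.2474]
to blkB [-0.504  -0.0138 -0.0013]
```

Call:
jog_arm:
  targets:
    - [-0.02,0,0,0]
    - [-0.05,-0.001,0,0]
    - [-0.085,-0.002,0,0]
    - [-0.12,-0.003,0,0]
    - [-0.16,-0.004,0,0]

```text
time: 30.27
tool_pos: [0.5734, 0.143, 0.2108]
tool_rot: [-0.002, 0.638, 0.77, -0.002]
contact_force: [0.6, -0.2, 0.2]
gripper_width: 0.185
```

Call:
jog_arm:
  targets:
    - [-0.038,-0.001,0,0]
    - [-0.076,-0.002,0,0]
    - [-0.114,-0.003,0,0]
    - [-0.152,-0.004,0,0]
    - [-0.19,-0.005,0,0]

```text
time: 30.68
tool_pos: [0.6035, -0.0453, 0.2108]
tool_rot: [-0.002, 0.639, 0.769, -0.001]
contact_force: [0.6, 0.1, 0.1]
gripper_width: 0.184
```

Call:
jog_arm:
  targets:
    - [-0.037,-0.001,0,0]
    - [-0.074,-0.002,0,0]
    - [-0.11,-0.003,0,0]
    - [-0.138,-0.004,0,0]
    - [-0.154,-0.005,0,0]

```text
time: 31.1
tool_pos: [0.6271, -0.1986, 0.2106]
tool_rot: [-0.002, 0.64, 0.769, -0.001]
contact_force: [-0.0, 0.4, 0.3]
gripper_width: 0.185
```

Call:
jog_arm:
  targets:
    - [0,0,0,0]
    - [0,0,0,0]
    - [0,0,0,0]

```text
time: 31.35
tool_pos: [0.628, -0.1945, 0.2131]
tool_rot: [-0.001, 0.638, 0.77, -0.0]
contact_force: [0.3, 0.7, -0.5]
gripper_width: 0.192
```

Run:
```python
from look import *
c=look("w17"); print("to blkB",tool((.6284,-.1961,.038)))
print("pix vial A expected cap",proj(c,(.6187,-.2515,.064)))
white("w17",c,(.6187,-.2515,.064),20)
```

```text
31.35 [ 0.628  -0.1945  0.2131] tx [-0.1849  0.9828  0.002 ] ty [ 0.9828  0.1849 -0.0017] grip 0.1922019023357077 F [ 0.2694  0.7487 -0.5493]
to blkB [-0.0021  0.      0.1756]
pix vial A expected cap [256.1078 253.2915]
exp [256.1078 253.2915] got (252.0, 254.0) 5.099119663238525 [ 0.6154 -0.2528  0.064 ] shift [-0.0554 -0.0233  0.1496]
```

Call:
jog_arm:
  targets:
    - [-0.0015,0,0.035,0]
    - [-0.0015,0,0.07,0]
    - [-0.0015,0,0.105,0]
    - [-0.0015,0,0.13,0]
    - [-0.0015,0,0.14,0]

```text
time: 31.82
tool_pos: [0.6257, -0.1944, 0.0691]
tool_rot: [-0.004, 0.638, 0.77, -0.001]
contact_force: [0.5, 0.5, -1.3]
gripper_width: 0.186
```

Call:
jog_arm:
  targets:
    - [0,0,0.01,0]
    - [0,0,0.018,0]
    - [0,0,0.024,0]
    - [0,0,0.028,0]
    - [0,0,0.03,0]

```text
time: 32.23
tool_pos: [0.6295, -0.1977, 0.0453]
tool_rot: [0.001, 0.639, 0.769, 0.0]
contact_force: [0.2, 0.2, -0.3]
gripper_width: 0.191
```

Call:
jog_arm:
  targets:
    - [0,0,0.001,0]
    - [0,0,0.002,0]
    - [0,0,0.002,0]

```text
time: 32.48
tool_pos: [0.6291, -0.1977, 0.043]
tool_rot: [0.0, 0.639, 0.769, 0.0]
contact_force: [-0.1, 0.5, 0.3]
gripper_width: 0.191
```

Call:
jog_arm:
  targets:
    - [0,0,0.001,0]
    - [0,0,0.002,0]
    - [0,0,0.002,0]

```text
time: 32.73
tool_pos: [0.6287, -0.1975, 0.0404]
tool_rot: [-0.0, 0.639, 0.769, -0.0]
contact_force: [-0.2, -0.3, -0.1]
gripper_width: 0.19
```

Call:
jog_arm:
  targets:
    - [0,0,0.001,0]
    - [0,0,0.0015,0]
    - [0,0,0.0015,0]

```text
time: 32.98
tool_pos: [0.6287, -0.1974, 0.0388]
tool_rot: [-0.0, 0.639, 0.769, -0.0]
contact_force: [-0.2, 0.5, -0.1]
gripper_width: 0.189
```

Call:
jog_arm:
  targets:
    - [0,0,0.001,0]
    - [0,0,0.001,0]
    - [0,0,0.001,0]

```text
time: 33.23
tool_pos: [0.629, -0.1976, 0.0384]
tool_rot: [0.0, 0.639, 0.769, 0.0]
contact_force: [-0.2, -0.2, 2.4]
gripper_width: 0.186
```

Call:
jog_arm:
  targets:
    - [0,0,0.001,0]
    - [0,0,0.001,0]
    - [0,0,0.001,0]

```text
time: 33.48
tool_pos: [0.6291, -0.1977, 0.0383]
tool_rot: [0.0, 0.639, 0.769, -0.0]
contact_force: [-2.2, 1.0, 6.6]
gripper_width: 0.188
```

Seated. I'll release and go to the bottle, higher up.

Call:
jog_arm:
  targets:
    - [0,0,-0.001,0]
    - [0,0,-0.001,0]

```text
time: 33.65
tool_pos: [0.6291, -0.1976, 0.0383]
tool_rot: [0.0, 0.639, 0.769, 0.0]
contact_force: [-0.3, -1.0, 2.4]
gripper_width: 0.189
```

Call:
jog_arm:
  targets:
    - [0,0,0,0]
    - [0,0,0,0]
    - [0,0,0,0]
    - [0,0,0,0]
  fingers: 0.42

```text
time: 33.98
tool_pos: [0.6286, -0.1974, 0.0376]
tool_rot: [-0.0, 0.639, 0.769, -0.0]
contact_force: [0.6, -0.5, 0.5]
gripper_width: 0.423
```

Call:
jog_arm:
  targets:
    - [0,0,-0.01,0]
    - [0,0,-0.03,0]
    - [0,0,-0.07,0]
    - [0,0,-0.11,0]
    - [0,0,-0.15,0]

```text
time: 34.4
tool_pos: [0.6283, -0.1972, 0.1898]
tool_rot: [-0.0, 0.639, 0.769, -0.0]
contact_force: [1.3, -0.3, 0.4]
gripper_width: 0.418
```

Call:
jog_arm:
  targets:
    - [0.01,0,-0.03,0]
    - [0.03,-0.001,-0.06,0]
    - [0.06,-0.002,-0.08,0]
    - [0.095,-0.003,-0.08,0]
    - [0.13,-0.004,-0.08,0]
  fingers: 0.65

```text
time: 34.82
tool_pos: [0.6016, -0.0698, 0.2718]
tool_rot: [0.003, 0.639, 0.769, 0.001]
contact_force: [0.8, 0.9, -0.1]
gripper_width: 0.648
```

Call:
jog_arm:
  targets:
    - [0.036,-0.001,0,0]
    - [0.072,-0.002,0,0]
    - [0.108,-0.004,0,0]
    - [0.144,-0.005,0,0]
    - [0.18,-0.006,0,0]

```text
time: 35.23
tool_pos: [0.5612, 0.107, 0.269]
tool_rot: [0.0, 0.639, 0.769, 0.0]
contact_force: [0.1, 1.2, -0.2]
gripper_width: 0.651
```

Call:
jog_arm:
  targets:
    - [0.035,-0.002,0,0]
    - [0.07,-0.004,0,0]
    - [0.095,-0.005,0,0]
    - [0.11,-0.006,0,0]
    - [0.116,-0.006,0,0]

```text
time: 35.65
tool_pos: [0.5338, 0.2205, 0.2688]
tool_rot: [0.0, 0.638, 0.77, 0.0]
contact_force: [0.1, -0.9, 0.2]
gripper_width: 0.647
```

Call:
jog_arm:
  targets:
    - [0,0,0,0]
    - [0,0,0,0]
    - [0,0,0,0]

```text
time: 35.9
tool_pos: [0.5351, 0.2173, 0.2682]
tool_rot: [0.0, 0.639, 0.769, -0.0]
contact_force: [-0.1, -0.8, 0.0]
gripper_width: 0.648
```

Run:
```python
from look import *
c=look("w18"); print("to bottle",tool((.535,.2185,.106)))
im=cv2.imread("pics/w18.png");u=proj(c,(.535,.2185,.134));m=cv2.inRange(im,(0,)*3,(60,)*3);k=np.zeros_like(m);cv2.circle(k,tuple(int(v) for v in u),52,255,-1)
cs,_=cv2.findContours(m&k,0,1)
for x in cs:
    if cv2.contourArea(x)>400: print(u,cv2.boundingRect(x),cv2.minEnclosingCircle(x),plane(c,cv2.minEnclosingCircle(x)[0],.134))
cv2.drawMarker(im,tuple(int(v) for v in u),(255,0,255),0,12)
for P,r in [((.4509,.0094,.033),.0405),((.535,.2185,.134),.0175)]:
  for x in np.linspace(0,2*np.pi,40):
    v=proj(c,np.array(P)+r*np.array([np.cos(x),np.sin(x),0])); cv2.circle(im,tuple(int(round(t)) for t in v),1,(0,255,0),-1)
cv2.imwrite("pics/w18m.png",im)
```

```text
35.9 [0.5351 0.2173 0.2682] tx [-0.1828  0.9832 -0.0004] ty [0.9832 0.1828 0.0002] grip 0.6483211182230231 F [-0.0588 -0.8194  0.008 ]
to bottle [0.0013 0.0001 0.1621]
[279.114  194.6003] (260, 166, 44, 48) ((282.0, 189.5), 24.253965377807617) [0.5364 0.2229 0.134 ]
```

View pics/w18m.png

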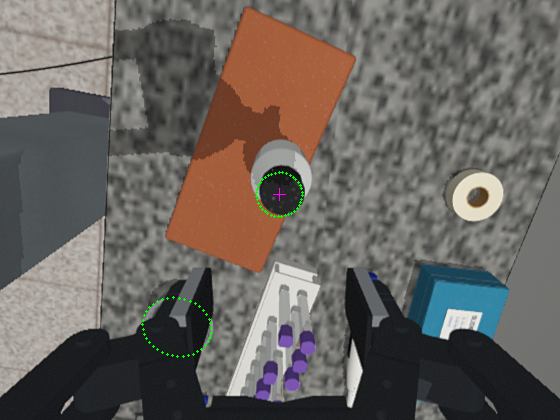

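Fifteenth view: the bottle cap lies under the marker at (279,195), and the tray is otherwise empty. I'll grip the cap.

Call:
jog_arm:
  targets:
    - [0.002,0.001,0.04,0]
    - [0.002,0.001,0.08,0]
    - [0.002,0.001,0.11,0]
    - [0.002,0.001,0.135,0]
    - [0.002,0.001,0.145,0]

```text
time: 36.37
tool_pos: [0.5329, 0.2186, 0.118]
tool_rot: [-0.002, 0.639, 0.769, -0.003]
contact_force: [-0.4, -1.4, -0.2]
gripper_width: 0.651
```

Call:
jog_arm:
  targets:
    - [0,0,0.01,0]
    - [0,0,0.015,0]
    - [0,0,0.017,0]
    - [0,0,0.017,0]

```text
time: 36.7
tool_pos: [0.5362, 0.2205, 0.1072]
tool_rot: [0.001, 0.639, 0.769, 0.001]
contact_force: [-0.3, -0.6, -0.8]
gripper_width: 0.649
```

Call:
jog_arm:
  targets:
    - [0,0,0,0]
    - [0,0,0,0]
    - [0,0,0,0]
    - [0,0,0,0]
    - [0,0,0,0]
  fingers: 0.15

```text
time: 37.12
tool_pos: [0.5367, 0.2208, 0.108]
tool_rot: [0.001, 0.639, 0.769, 0.001]
contact_force: [0.9, -0.2, 5.9]
gripper_width: 0.391
```

Call:
jog_arm:
  targets:
    - [0,0,-0.003,0]
    - [0,0,-0.01,0]
    - [0,0,-0.03,0]
    - [0,0,-0.06,0]
    - [0,0,-0.09,0]

```text
time: 37.53
tool_pos: [0.5338, 0.2201, 0.1951]
tool_rot: [-0.001, 0.639, 0.769, -0.002]
contact_force: [0.9, 0.6, -1.7]
gripper_width: 0.392
```

Run:
```python
from look import *
w1,w2=[np.load(f"w{i}.npy",allow_pickle=True).item() for i in (1,2)]
# pot: outer rim ellipse edge via gray brightness? use scene + wrist inner floor / rim contours
for f,c,seed in [("w1",w1,(181,175)),("w2",w2,(424,38))]:
    g=cv2.medianBlur(cv2.cvtColor(cv2.imread(f"pics/{f}.png"),6),3)
    h=cv2.HoughCircles(g,cv2.HOUGH_GRADIENT,1,10,param1=120,param2=15,minRadius=20,maxRadius=40)
    for x,y,r in h[0]:
        if np.hypot(x-seed[0],y-seed[1])<15: print(f,x,y,r,plane(c,(x,y),.033),plane(c,(x,y),.005))
c=look("w19"); print("to pot",tool((.451,.010,.24)))
```

```text
w1 178.5 174.5 28.0 [0.4495 0.0121 0.033 ] [0.4516 0.0025 0.005 ]
w1 176.5 184.5 37.2 [0.4601 0.0024 0.033 ] [ 0.4628 -0.0078  0.005 ]
w1 186.5 163.5 28.3 [0.4415 0.0295 0.033 ] [0.4432 0.0208 0.005 ]
w1 189.5 180.5 36.1 [0.4633 0.021  0.033 ] [0.4662 0.0119 0.005 ]
w2 421.5 36.5 33.8 [0.4479 0.0072 0.033 ] [0.449  0.0176 0.005 ]
w2 431.5 40.5 37.2 [0.4578 0.0168 0.033 ] [0.4595 0.0278 0.005 ]
w2 411.5 38.5 30.5 [ 0.4445 -0.0048  0.033 ] [0.4454 0.005  0.005 ]
w2 420.5 47.5 25.0 [0.4593 0.0017 0.033 ] [0.4611 0.0118 0.005 ]
w2 429.5 27.5 25.7 [0.4426 0.0196 0.033 ] [0.4435 0.0307 0.005 ]
37.53 [0.5338 0.2201 0.1951] tx [-0.1839  0.9829 -0.0003] ty [ 0.9829  0.1839 -0.0045] grip 0.3920651636559692 F [ 0.85    0.5902 -1.6626]
to pot [-0.1916 -0.1239 -0.0372]
```

Call:
jog_arm:
  targets:
    - [0,0,-0.02,0]
    - [0,0,-0.04,0]
    - [-0.01,-0.006,-0.05,0]
    - [-0.03,-0.019,-0.05,0]
    - [-0.05,-0.032,-0.05,0]

```text
time: 38.0
tool_pos: [0.5127, 0.1647, 0.2465]
tool_rot: [0.0, 0.638, 0.77, 0.0]
contact_force: [-1.1, -0.1, -0.8]
gripper_width: 0.392
```

Run:
```python
from look import *
for f,seed,rad in [("w1",(181,175),42),("w2",(424,38),45),("w3",(140,222),58)]:
    c=np.load(f+".npy",allow_pickle=True).item();im=cv2.imread(f"pics/{f}.png").astype(np.float32)
    b,g,r=cv2.split(cv2.GaussianBlur(im,(0,0),1))
    print(f,"floor rgb",im[seed[1],seed[0]],"rim L/T",[im[seed[1],x].astype(int).tolist() for x in range(seed[0]-rad,seed[0]-rad+24,3)])
    m=((b-(r+g)/2)>5).astype(np.uint8)*255
    k=np.zeros_like(m);cv2.circle(k,seed,rad,255,-1);m=cv2.morphologyEx(m&k,cv2.MORPH_OPEN,np.ones((3,3)))
    cs,_=cv2.findContours(m,0,1)
    if cs:
        x=max(cs,key=cv2.contourArea);h=cv2.convexHull(x);e=cv2.fitEllipse(h);print(cv2.boundingRect(x),e,plane(c,e[0],.033))
```

```text
w1 floor rgb [149. 145. 146.] rim L/T [[113, 116, 117], [102, 105, 107], [98, 103, 103], [112, 117, 117], [142, 138, 139], [111, 108, 108], [57, 57, 57], [57, 54, 55]]
w2 floor rgb [126. 120. 122.] rim L/T [[90, 93, 94], [89, 92, 92], [93, 96, 95], [64, 66, 67], [59, 59, 60], [85, 83, 83], [104, 100, 101], [125, 122, 121]]
w3 floor rgb [145. 141. 142.] rim L/T [[123, 129, 129], [122, 127, 127], [103, 108, 108], [90, 95, 93], [135, 132, 132], [109, 105, 106], [122, 118, 118], [71, 70, 69]]
```

Run:
```python
from look import *
for f,seed,rad in [("w1",(181,175),42),("w2",(424,38),48),("w3",(140,222),58)]:
    c=np.load(f+".npy",allow_pickle=True).item();im=cv2.imread(f"pics/{f}.png").astype(np.float32)
    b,g,r=cv2.split(cv2.GaussianBlur(im,(0,0),1))
    m=((b-(r+g)/2)>0).astype(np.uint8)*255
    k=np.zeros_like(m);cv2.circle(k,seed,rad,255,-1);m=cv2.morphologyEx(m&k,cv2.MORPH_OPEN,np.ones((3,3)))
    cs,_=cv2.findContours(m,0,1);x=max(cs,key=cv2.contourArea);h=cv2.convexHull(x)
    # hull = rim union base; extents in world at z=.033
    for P in [(.451,.010)]:
        pts=np.array([plane(c,p[0],.033)[:2] for p in h]);
    # rim side away from camera nadir: only those points lie on rim -> circle fit radius .0405 on far-from-camera points? print ellipse and hull polar radii about guess
    e=cv2.fitEllipse(h);n=np.array(c["cam_to_world"])[:2,3]
    d=pts-[.451,.010];a=np.degrees(np.arctan2(d[:,1],d[:,0]));rr=np.hypot(*d.T)
    o=np.argsort(a);print(f,cv2.boundingRect(x),e[0],plane(c,e[0],.033)[:2],"cam",n);print(np.c_[a,rr*1000][o][::max(1,len(o)//14)].round(0).tolist())
```

```text
w1 (150, 147, 61, 59) (180.32266235351562, 175.45669555664062) [0.4517 0.0136] cam [0.4128 0.1813]
[[-174.0, 39.0], [-147.0, 38.0], [-124.0, 37.0], [-102.0, 38.0], [-82.0, 39.0], [-58.0, 39.0], [-18.0, 41.0], [-1.0, 42.0], [21.0, 43.0], [31.0, 44.0], [60.0, 43.0], [81.0, 45.0], [101.0, 45.0], [113.0, 44.0], [128.0, 42.0], [159.0, 39.0]]
w2 (391, 4, 68, 70) (424.8055725097656, 38.6229133605957) [0.452 0.01 ] cam [ 0.4272 -0.1829]
[[-177.0, 39.0], [-159.0, 38.0], [-136.0, 39.0], [-119.0, 41.0], [-93.0, 44.0], [-76.0, 43.0], [-62.0, 42.0], [-33.0, 42.0], [-7.0, 43.0], [32.0, 43.0], [54.0, 42.0], [74.0, 42.0], [96.0, 42.0], [115.0, 40.0], [133.0, 39.0], [167.0, 39.0]]
w3 (94, 183, 89, 83) (138.5462646484375, 223.01260375976562) [0.452  0.0161] cam [0.4536 0.1924]
[[-177.0, 38.0], [-161.0, 37.0], [-131.0, 37.0], [-106.0, 38.0], [-71.0, 39.0], [-56.0, 39.0], [-40.0, 40.0], [-23.0, 41.0], [-6.0, 42.0], [12.0, 42.0], [24.0, 43.0], [34.0, 43.0], [62.0, 48.0], [72.0, 50.0], [78.0, 50.0], [92.0, 49.0], [105.0, 48.0], [114.0, 46.0], [142.0, 40.0], [162.0, 40.0], [177.0, 38.0]]
```

Pot rim centre from both sides' far-rim edges is (0.453, 0.012).

Call:
jog_arm:
  targets:
    - [-0.03,-0.019,0,0]
    - [-0.065,-0.041,0,0]
    - [-0.1,-0.063,0,0]
    - [-0.125,-0.079,0,0]
    - [-0.138,-0.087,0,0]

```text
time: 38.42
tool_pos: [0.4508, 0.0109, 0.2449]
tool_rot: [-0.0, 0.64, 0.768, -0.001]
contact_force: [-0.0, -0.4, -2.2]
gripper_width: 0.391
```

Call:
jog_arm:
  targets:
    - [0,0,0,0]
    - [0,0,0,0]
    - [0,0,0,0]
    - [0,0,0,0]

```text
time: 38.75
tool_pos: [0.453, 0.0145, 0.2457]
tool_rot: [-0.0, 0.638, 0.77, -0.0]
contact_force: [0.1, -0.3, -1.6]
gripper_width: 0.389
```

Run:
```python
from look import *
c=look("w20"); print("to pot",tool((.453,.013,.1)))
# held cap centre in tool frame
im=cv2.imread("pics/w20.png")
for f in ["w20"]:
    m=cv2.inRange(im,(0,)*3,(60,)*3)
    u=proj(c,np.r_[manip.state()["tool_pos"][:2],manip.state()["tool_pos"][2]+.028]);print("cap exp",u)
s=cams.grab_frame("scene")[:,:,::-1].copy();cv2.imwrite("pics/sc20.png",s)
a=cams.get_calibration("scene")
cv2.imwrite("pics/m20.png",np.hstack([im,s]))
```

```text
38.75 [0.453  0.0145 0.2457] tx [-0.1851  0.9827  0.0004] ty [ 0.9827  0.1851 -0.0005] grip 0.3892163850561118 F [ 0.0513 -0.262  -1.5979]
to pot [-0.0016 -0.0003  0.1457]
cap exp [279.6715 318.7833]
```

Call:
jog_arm:
  targets:
    - [-0.0015,0,0.03,0]
    - [-0.0015,0,0.06,0]
    - [-0.0015,0,0.085,0]
    - [-0.0015,0,0.1,0]
    - [-0.0015,0,0.105,0]

```text
time: 39.27
tool_pos: [0.4511, 0.0133, 0.1373]
tool_rot: [-0.003, 0.638, 0.77, -0.002]
contact_force: [-1.0, -0.6, -2.5]
gripper_width: 0.39
```

Call:
jog_arm:
  targets:
    - [0,0,0.004,0]
    - [0,0,0.008,0]
    - [0,0,0.012,0]
    - [0,0,0.016,0]
    - [0,0,0.018,0]

```text
time: 39.68
tool_pos: [0.4536, 0.0123, 0.1234]
tool_rot: [0.0, 0.639, 0.769, 0.0]
contact_force: [0.0, 0.4, -2.5]
gripper_width: 0.389
```

Call:
jog_arm:
  targets:
    - [0,0,0.004,0]
    - [0,0,0.008,0]
    - [0,0,0.012,0]
    - [0,0,0.014,0]
    - [0,0,0.014,0]

```text
time: 40.1
tool_pos: [0.4527, 0.0123, 0.1082]
tool_rot: [-0.001, 0.639, 0.769, -0.0]
contact_force: [-1.6, -0.5, -1.0]
gripper_width: 0.393
```

Call:
jog_arm:
  targets:
    - [0,0,0.002,0]
    - [0,0,0.003,0]
    - [0,0,0.003,0]

```text
time: 40.35
tool_pos: [0.4531, 0.0123, 0.1058]
tool_rot: [-0.0, 0.639, 0.769, -0.0]
contact_force: [0.9, -0.8, -2.5]
gripper_width: 0.39
```

The bottle is inside the rim without contact, so I keep lowering gently.

Call:
jog_arm:
  targets:
    - [0,0,0.002,0]
    - [0,0,0.004,0]
    - [0,0,0.0045,0]
    - [0,0,0.0045,0]

```text
time: 40.68
tool_pos: [0.453, 0.0123, 0.1012]
tool_rot: [-0.0, 0.639, 0.769, -0.0]
contact_force: [-0.7, -0.1, -1.7]
gripper_width: 0.39
```

Call:
jog_arm:
  targets:
    - [0,0,0.001,0]
    - [0,0,0.0015,0]
    - [0,0,0.0015,0]

```text
time: 40.93
tool_pos: [0.4531, 0.0123, 0.0999]
tool_rot: [-0.0, 0.639, 0.769, -0.0]
contact_force: [-0.2, -0.0, -1.7]
gripper_width: 0.393
```

Call:
jog_arm:
  targets:
    - [0,0,0.001,0]
    - [0,0,0.001,0]
    - [0,0,0.001,0]

```text
time: 41.18
tool_pos: [0.4533, 0.0123, 0.099]
tool_rot: [0.0, 0.639, 0.769, 0.0]
contact_force: [0.1, 0.1, -1.9]
gripper_width: 0.389
```

Call:
jog_arm:
  targets:
    - [0,0,0.001,0]
    - [0,0,0.001,0]
    - [0,0,0.001,0]

```text
time: 41.43
tool_pos: [0.4535, 0.0123, 0.0989]
tool_rot: [0.0, 0.639, 0.769, 0.0]
contact_force: [-2.3, 0.4, 5.6]
gripper_width: 0.391
```

Call:
jog_arm:
  targets:
    - [0,0,0.001,0]
    - [0,0,0.001,0]
    - [0,0,0.001,0]

```text
time: 41.68
tool_pos: [0.4537, 0.0123, 0.0989]
tool_rot: [0.0, 0.639, 0.769, -0.0]
contact_force: [-4.0, 0.6, 11.0]
gripper_width: 0.388
```

Seated at the predicted height. I'll release, lift and retreat to a viewpoint.

Call:
jog_arm:
  targets:
    - [0,0,-0.0015,0]
    - [0,0,-0.0015,0]

```text
time: 41.85
tool_pos: [0.4537, 0.0122, 0.099]
tool_rot: [0.001, 0.639, 0.769, 0.0]
contact_force: [-0.8, -0.4, 3.0]
gripper_width: 0.389
```

Call:
jog_arm:
  targets:
    - [0,0,0,0]
    - [0,0,0,0]
    - [0,0,0,0]
    - [0,0,0,0]
  fingers: 0.65

```text
time: 42.18
tool_pos: [0.453, 0.0123, 0.0982]
tool_rot: [-0.0, 0.639, 0.769, -0.0]
contact_force: [-0.3, -0.3, -0.6]
gripper_width: 0.647
```

Call:
jog_arm:
  targets:
    - [0,0,-0.01,0]
    - [0,0,-0.03,0]
    - [0,0,-0.07,0]
    - [0,0,-0.11,0]
    - [0,0,-0.15,0]

```text
time: 42.6
tool_pos: [0.4526, 0.0124, 0.2505]
tool_rot: [-0.0, 0.639, 0.769, -0.0]
contact_force: [0.9, -0.6, -0.5]
gripper_width: 0.65
```

Call:
jog_arm:
  targets:
    - [-0.025,0.003,-0.03,0]
    - [-0.05,0.006,-0.06,0]
    - [-0.08,0.01,-0.09,0]
    - [-0.11,0.013,-0.12,0]
    - [-0.14,0.016,-0.145,0]

```text
time: 43.02
tool_pos: [0.4948, -0.1234, 0.3967]
tool_rot: [0.001, 0.639, 0.77, 0.0]
contact_force: [-0.1, -0.4, 0.6]
gripper_width: 0.648
```

Call:
jog_arm:
  targets:
    - [0,0,0,0]
    - [0,0,0,0]
    - [0,0,0,0]

```text
time: 43.27
tool_pos: [0.4943, -0.122, 0.393]
tool_rot: [-0.001, 0.639, 0.769, 0.0]
contact_force: [0.2, 0.7, -0.8]
gripper_width: 0.652
```

Run:
```python
from look import *
c=look("w21");im=cv2.imread("pics/w21.png")
s=cams.grab_frame("scene")[:,:,::-1];cv2.imwrite("pics/sc21.png",s)
for n,p in dict(cupA=(.458,-.27,.061),cupB=(.4465,-.198,.061),vA=(.6187,-.2515,.064),vB=(.6284,-.1961,.064),bot=(.453,.012,.125)).items(): 
    u=proj(c,p);print(n,u)
    if n!="bot": white("w21",c,p,30 if n[0]=="c" else 12)
cv2.imwrite("pics/final.png",np.vstack([cv2.resize(im,(560,420))[:, :],cv2.resize(s[100:260,240:420],(200,178))[:, :].repeat(1,0) if 0 else np.zeros((0,560,3),np.uint8)]))
z=np.zeros((420,760,3),np.uint8);z[:, :560]=im;z[:178,560:]=cv2.resize(s[100:260,240:420],(200,178));cv2.imwrite("pics/final.png",z)
```

```text
43.27 [ 0.4943 -0.122   0.393 ] tx [-0.1837  0.983   0.0009] ty [ 0.983   0.1837 -0.0007] grip 0.6524979350134181 F [ 0.2476  0.6952 -0.7839]
cupA [233.6255 254.536 ]
exp [233.6255 254.536 ] got (233.07142639160156, 257.9285583496094) 17.792835235595703 [ 0.458  -0.2752  0.061 ] shift [-0.1452 -0.0632  0.3308]
cupB [233.0456 204.2476]
exp [233.0456 204.2476] got (233.0, 204.0) 30.000099182128906 [ 0.4464 -0.1977  0.061 ] shift [-0.0668 -0.0603  0.331 ]
vA [349.8064 262.893 ]
exp [349.8064 262.893 ] got (349.5, 264.0) 4.031229019165039 [ 0.6187 -0.2532  0.064 ] shift [-0.1533  0.0988  0.3275]
vB [366.6929 227.2918]
exp [366.6929 227.2918] got (366.875, 228.5) 4.155292510986328 [ 0.6291 -0.1977  0.064 ] shift [-0.1007  0.1192  0.3275]
bot [262.8939  25.8367]
```

View pics/final.png

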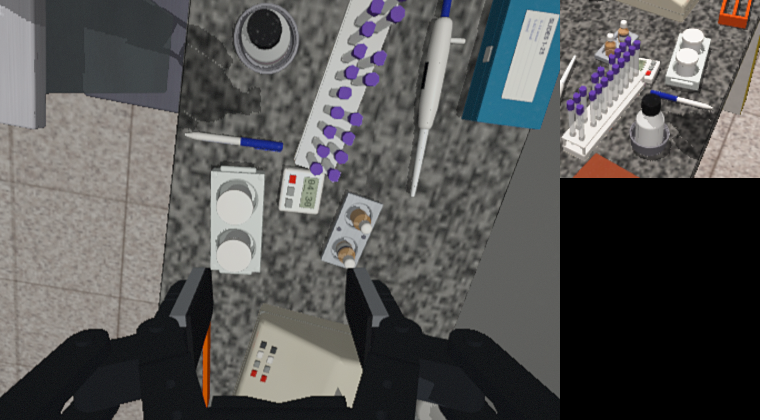

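Sixteenth view: both cups are in the carrier at (235,205) and (234,250). Both vials are upright in the block at (358,216) and (345,250), and the bottle is upright in the pot at (264,32). The gripper is clear of everything, so I'm handing in.

```bash
python3 -c "
from plant import manip
print(manip.job_done())"
```

```text
the job is handed in; nothing more can be done
None
```

The sort is done and handed in at about 43 s. I placed things in the order asked:
- **Cups:** both stand in the white carrier, one to a pocket.
- **Vials:** both stand in the metal block, one to a pocket.
- **Bottle:** the cleaner bottle stands in the grey spill pot.

I lowered each one until I felt light contact (at most about 12 N), then eased off and released it.

**Last checks:**
- **Seating height:** every contact came at the pocket-floor height I had predicted, so nothing is resting on a deck or rim.
- **Final pictures:** the wrist and scene views show all five upright in their places, with the gripper clear. Both vial caps measured within 2 mm of their pocket centres.
- **First cup:** its lid measured about 5 mm off its pocket centre in the last wrist picture. I think that is glare in the colour mask.
- **Second cup:** the mask merged with the white carrier, so I have no usable position for its lid; that cup rests on the contact height and the picture.
- **Pot centre:** two early estimates differed by about 3 mm. I re-measured it from the far rim edges before lowering the bottle, which went in without touching the rim.

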